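# Thread the selector shaft through the gear case lugs and shut the kit drawer

## Task

Take the steel selector shaft out of the open drawer by its square orange head and slide it, nose first, from the upper end down through all three lugs of the sloping gear case until its collar sits against the top lug. Let it go there, and then push the drawer fully home past its catch. Leave the gear wheel, the wooden block and the oil bottle where they are.

Things in the scene. Friction and masses are not known exactly. Their poses are not given: they have to be found in the camera images.
- shaft: Loose steel shaft, 150 g: round bar 12 mm in diameter, 110 mm from the shoulder to the nose, the last 8 mm tapering to 7 mm. Origin on its axis at the shoulder (the nose side of its dark collar, 20 mm wide, 5 mm thick); +x runs along the axis to the nose. It starts level, lying across the drawer. Centre of mass 31 mm from the shoulder towards the nose.
- shaft_head (a point): Middle of the shaft's orange square head, the part to grip: 14 x 14 mm, 26 mm long, this point 18 mm behind the shoulder on the axis; two flats upright at the start. Axes as shaft. Around it lies only the drawer floor, 28 mm below the axis; two black slotted rests, 30 mm wide, no higher than the axis, hold the bar 20 and 80 mm from the shoulder towards the nose.
- shaft_nose (a point): Tip of the shaft's nose, on its axis, 110 mm from the shoulder; axes as shaft.
- case: Aluminium gear case half, fixed and sloping: a plate with three lugs in a row and one line of bores. Origin: middle of the top bore's mouth (the entry), 125 mm above the bench. +z: out of the mouth along the bores, 30 degrees above level, away from the robot; the shaft goes in along -z, down and towards the robot. +x: square to the bores, 30 degrees from straight down, to the back plate.
- low_bore (a point): Middle of the lowest bore's upper mouth, axes as case, 76 mm down the bore line. The three bores are 15 mm in diameter (1.5 mm clearance round the shaft). Lugs 12 mm thick, 36 mm wide, upper faces at 0, 38 and 76 mm down; they rise 17 mm over the bore axis; the plate (110 mm wide, 100 long, 10 thick) lies 17 mm under it. Nothing stands beyond the top mouth.
- drawer_front (a point): Middle of the outer face of the blue drawer front (200 mm wide, 56 mm high, 12 mm thick, no handle), 98 mm above the bench; +x points into the cabinet, the way to push. Inside: 182 mm wide, floor 24 mm below this point, side walls up to 10 mm above it. The shaft starts 55 mm behind this face, 4 mm above this point.
- cabinet: Fixed grey cabinet, 220 mm deep, 210 wide, 138 high; origin at the centre of its underside, front towards its -x. Fully home, the open drawer's face (point drawer_front) is at x = -122 mm in this frame; it starts 110 to 150 mm further out. It slides with about 1 N; a spring catch resists with a few N from 15 to 8 mm short of home, then pulls it to its stop. The lower blue front is a dummy.
- gear: Bystander: dark steel gear wheel lying flat, 82 mm in diameter, 18 mm high at its hub; origin at the centre of its underside.
- wood_block: Bystander: upright wooden block 60 x 50 x 70 mm high; origin at the centre of its underside.
- oil_bottle: Bystander: white bottle with red cap, 44 mm in diameter, 110 mm high; origin at the centre of its underside.
Mind the look-alikes: they are no part of the job. What is meant by the part that bears case is not red or turquoise, and is the larger of those in its own colour.

How it is judged:
By the outcome, as a careful person would: the job done as asked, in the order asked, and still so for the second after the job is handed in, with the robot touching nothing.
It also fails if it takes over 70 s, if anything falls off the work surface, if the arm or the gripper's body presses on something with over 40 N, if the wrist force passes 120 N, or if a joint passes its speed limit or range.

## Robot

A 6-joint arm with a two-finger parallel gripper is mounted at the origin on the work surface. World frame = base frame: x ahead of the robot, y to its left, z up, the work surface at z = 0. Lengths are in m, angles in rad, forces in N, time in s.
With the tool pointing down it reaches from about 0.375 to 0.9 m from the base axis. Payload 3.1 kg.
Tool frame: the origin (TCP) lies on the mounting face of the last link; the fingertips stand 182 mm ahead of it and the grasp point (between the pads) lies 164 mm ahead of it; z points along the fingers, y is the direction in which the jaws open and shut (so a half turn about z gives the same grasp; the last joint's range is limited). The gripper opens to 87 mm and grips with 3 to 60 N. Pads are 19 mm wide; open, the fingers measure 117 mm over their backs; the gripper's body (75 mm by 190 mm) begins 51 mm behind the grasp point.
Start: joints at [-1.304, 0.527, 1.433, -0, 1.181, -0.178], TCP at [0.269, -0.564, 0.405] pointing down, gripper open.
Joint ranges: [-3.08, 3.08], [-0.75, 2.2], [0.22, 2.44], [-1.43, 4.57], [0, 2.65], [-2.85, 2.85]. Speed limits (rad/s): [2.79, 2.79, 3.14, 3.14, 3.14, 3.14].

## Interface

Orientations are given as a unit quaternion [x, y, z, w].
In Python, from rig import robot, camera, camera_model gives the robot as it stands.
- The arm moves only by the tool drive_tool, never from a script. Its argument "plan" is a list that holds one entry, the list of rows, each a list of 6 numbers: the shift along the world's x, y, z in units of 2.5 cm (1.0 is 2.5 cm), then the turn, a rotation vector about the world's x, y, z in units of 6 degrees (1.0 is 6 degrees). A call has 1 to 8 rows; each row shifts and turns the commanded pose from where the row before left it; what a row does not reach is not made up. A row lasts 1/8 s, in which the tool goes at most 62.5 mm and 10.7 degrees, less where a joint would pass 70% of its speed; a pose out of reach is approached as far as the arm can. A call with a number of a shift or a turn outside -1 to 1 is refused whole. A call with a gripper value outside its range is refused whole. "grip" is the closure, from 0 (fully open) to 1 (shut), set as the call begins (left out, the last holds). The fingers move at their own pace and stop on an object; "force" is the grip in N (left out, the last holds). Time passes only in rows, so rows that do not move let the fingers close. It gives the time, the measured TCP pose, the force and the opening at its end, in the units of the state.
- robot.get_obs(): the state, without advancing time (a new reading comes with each control period).
- camera(name): name is "scene" or "top" or "wrist"; returns the picture (480x640x3 uint8, red, green, blue); there is no depth.
- camera_model(name): a dict with "K" (3x3 intrinsics, pixels), "world_to_cam" (4x4, takes a point from world to camera coordinates); the wrist camera has in their place "tool_from_camera" (4x4, takes a point from camera to tool coordinates, whose origin is the TCP and whose axes are the flange's). Camera axes: x right, y up, looking along -z (the intrinsics and any distortion apply to the point x, -y, -z); pixel columns grow to the right and rows downward; lengths in m; the calibration is good to about 2 mm. The wrist camera is an equidistant fisheye: a pixel r from the principal point sees the ray r / f radians off the axis. A picture is of the moment at which its call begins: read the wrist's pose just before it. camera_model takes no time and is no camera call.
- robot.hand_in(): hands the job in, once; it reports no verdict.
The state is a dict: "time": time; "q": joint angles; "joint_velocities": joint speeds; "joint_torque": joint torques, N m; "position": TCP position; "tool_rot": TCP orientation; "ft_force": force on the tool from outside, world axes, zero at the start; "moment": the same for the moment, N m; "grip_width": finger opening in m.
Only numpy, scipy, OpenCV 4.12 (cv2) and the standard library are available. Lean on these libraries where they do the work, as an engineer would, in place of code of your own. Each camera call takes 0.05 s, during which the arm holds its last target.

## Working session

There is one attempt and no reset: what is moved stays moved. The work goes in short steps, Python scripts to look and compute and a tool call to move; the robot and the scene stay as the last step left them, time stands still between calls to the robot, and variables do not carry over. Pictures are saved under pics/ and viewed, and the job is handed in when it is done.

Besides the shell and the picture viewer there is one more tool, called by a JSON object that holds its "name" and its "arguments". drive_tool: Moves the arm, as the interface text tells. Shifts and turns lie within -1 to 1; 1 stands for 2.5 cm of shift or 6 degrees of turn. Its arguments: {"type":"object","properties":{"plan":{"type":"array","items":{"type":"array","items":{"type":"array","items":{"type":"number","minimum":-1,"maximum":1}}}},"grip":{"type":"number"},"force":{"type":"number"}},"required":["plan"]}

```bash
ls; mkdir -p pics; python3 - <<'E'
from rig import robot,camera,camera_model
import cv2
print(robot.get_obs())
for n in ['scene','top','wrist']:
    cv2.imwrite(f'pics/{n}0.png',camera(n)[:,:,::-1]); print(n,camera_model(n))
E
```

```text
pics
{'time': 0.0, 'q': array([-1.30447518e+00,  5.28437095e-01,  1.43391520e+00, -7.13284055e-05,
        1.18136914e+00, -1.78487327e-01]), 'joint_velocities': array([ 3.35430669e-05,  1.52989548e-05,  1.62340165e-03,  2.85617112e-04,
       -1.28570725e-03,  1.21727834e-04]), 'joint_torque': array([ 3.93608170e-04, -4.40040565e+01, -1.76592082e+01,  6.33374671e-02,
        5.82530466e-02, -1.66515920e-04]), 'position': array([ 0.26886054, -0.56382655,  0.40378497]), 'tool_rot': array([ 9.75366406e-01,  2.20588396e-01, -7.96772641e-05, -1.06191337e-03]), 'ft_force': array([-0.11647371,  0.08124349, -0.04932112]), 'moment': array([-0.01782525, -0.00838424,  0.04666623]), 'grip_width': 0.08710542248362982}
scene {'K': array([[472.83036283,   0.        , 320.38915245],
       [  0.        , 472.83036283, 245.31869209],
       [  0.        ,   0.        ,   1.        ]]), 'world_to_cam': array([[-0.03940415,  0.99912655, -0.01390842,  0.02050698],
       [-0.80004325, -0.02320729,  0.5994933 ,  0.32730766],
       [ 0.5986469 ,  0.03474987,  0.80025892, -1.49336815],
       [ 0.       
[... 300 characters left out ...]
668968,  0.01601139,  0.16182432, -0.49093356],
       [-0.16145651, -0.02208906,  0.98663259, -1.3622982 ],
       [ 0.        ,  0.        ,  0.        ,  1.        ]])}
wrist {'K': array([[371.64829954,   0.        , 317.72354967],
       [  0.        , 371.64829954, 243.62946583],
       [  0.        ,   0.        ,   1.        ]]), 'tool_from_camera': array([[ 5.85719423e-04,  9.62705772e-01,  2.70549908e-01,
         7.29912232e-02],
       [ 9.99999534e-01, -7.71653306e-04,  5.80875980e-04,
         2.25792597e-04],
       [ 7.67983390e-04,  2.70549441e-01, -9.62705775e-01,
         1.90704891e-02],
       [ 0.00000000e+00,  0.00000000e+00,  0.00000000e+00,
         1.00000000e+00]])}
```

View pics/scene0.png

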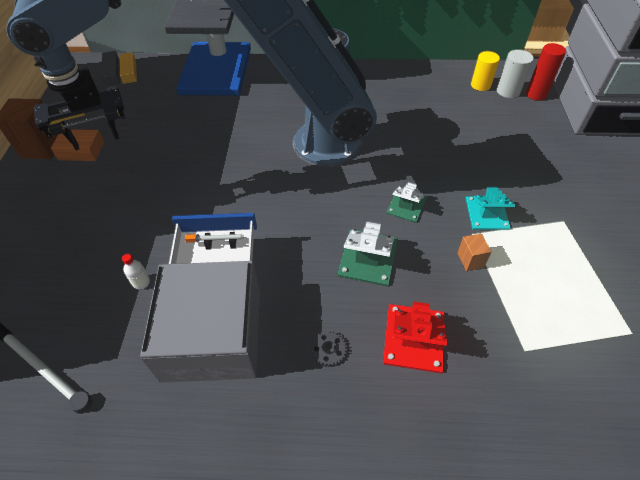

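View pics/top0.png

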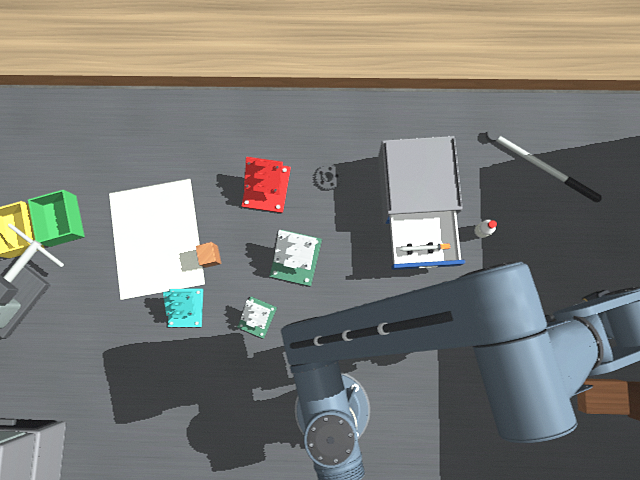

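View pics/wrist0.png

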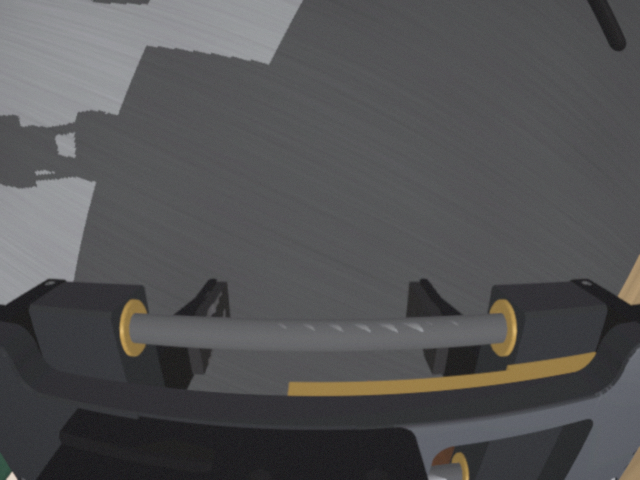

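Larger green-based grey case is at top (296,255); small look-alike at (257,315). The shaft's orange head is at top (445,246), nose to the left (+y). Zooming in.

```bash
cat > h.py <<'E'
import numpy as np, cv2
from scipy.spatial.transform import Rotation as R
from rig import robot,camera,camera_model
def ray(name,uv,T=None):
    m=camera_model(name);K=m['K']
    x=(uv[0]-K[0,2])/K[0,0];y=(uv[1]-K[1,2])/K[1,1]
    if name!='wrist':
        d=np.array([x,-y,-1]);W=m['world_to_cam'];Rm=W[:3,:3]
        return -Rm.T@W[:3,3],Rm.T@d/np.linalg.norm(d)
    r=np.hypot(x,y);s=np.sin(r)/r if r>1e-9 else 1
    d=np.array([x*s,-y*s,-np.cos(r)])
    C=T@m['tool_from_camera'];return C[:3,3],C[:3,:3]@d
def proj(name,P,T=None):
    P=np.atleast_2d(P);m=camera_model(name);K=m['K']
    W=m['world_to_cam'] if name!='wrist' else np.linalg.inv(T@m['tool_from_camera'])
    p=P@W[:3,:3].T+W[:3,3]; x,y,z=p[:,0],-p[:,1],-p[:,2]
    if name!='wrist': a,b=x/z,y/z
    else:
        h=np.hypot(x,y);t=np.arctan2(h,z);a,b=x/h*t,y/h*t
    return np.c_[a*K[0,0]+K[0,2],b*K[1,1]+K[1,2]]
def tcp(o=None):
    o=o or robot.get_obs();T=np.eye(4);T[:3,:3]=R.from_quat(o['tool_rot']).as_matrix();T[:3,3]=o['position'];return T
def atz(name,uv,z,T=None):
    c,d=ray(name,uv,T);return c+d*(z-c[2])/d[2]
def tri(obs):
    A=np.zeros((3,3));b=np.zeros(3);rs=[ray(*o) for o in obs]
    for c,d in rs:
        M=np.eye(3)-np.outer(d,d);A+=M;b+=M@c
    p=np.linalg.solve(A,b);return p,[np.linalg.norm((np.eye(3)-np.outer(d,d))@(p-c)) for c,d in rs]
def crop(src,dst,x,y,w,h,s):
    im=cv2.imread(src)[y:y+h,x:x+w];cv2.imwrite(dst,cv2.resize(im,None,fx=s,fy=s,interpolation=cv2.INTER_CUBIC))
E
python3 - <<'E'
from h import *
crop('pics/top0.png','pics/t_case.png',235,215,100,75,8)
crop('pics/top0.png','pics/t_dr.png',370,205,100,70,8)
crop('pics/scene0.png','pics/s_case.png',325,210,85,75,8)
crop('pics/scene0.png','pics/s_dr.png',165,205,100,75,8)
E
```

```text
(no output)
```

View pics/t_case.png

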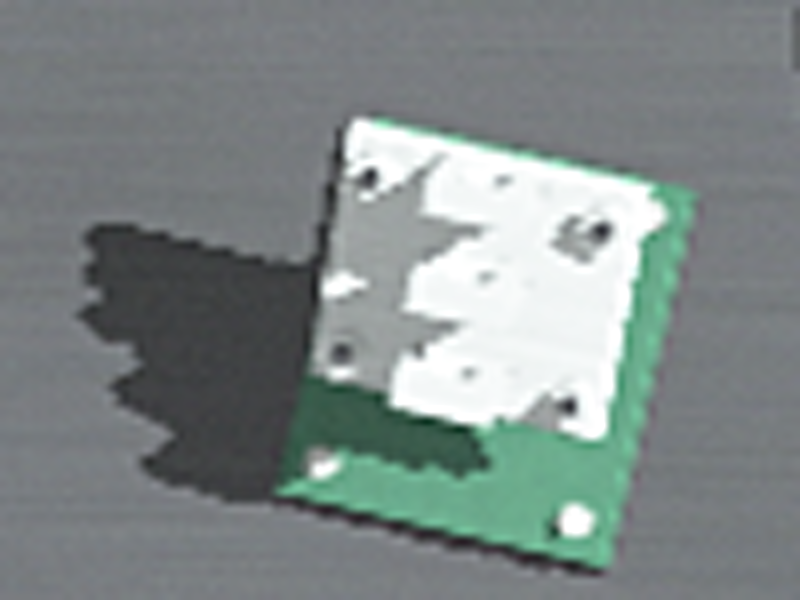

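View pics/t_dr.png

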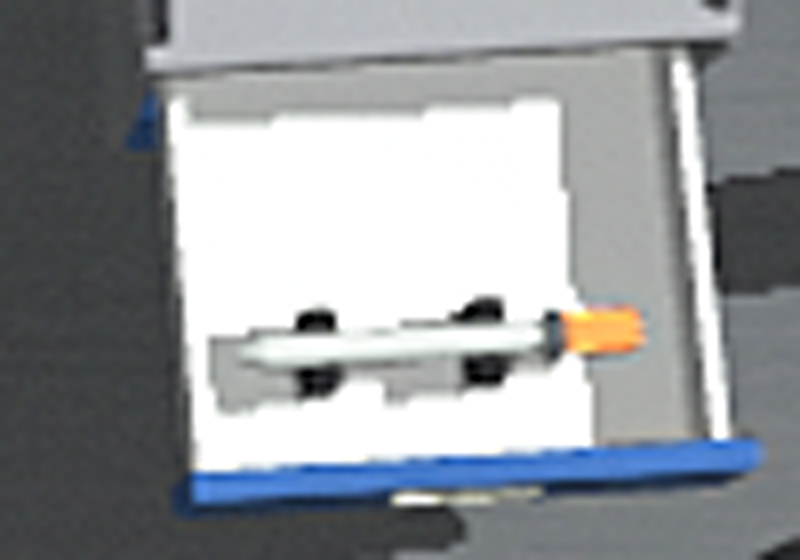

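View pics/s_case.png

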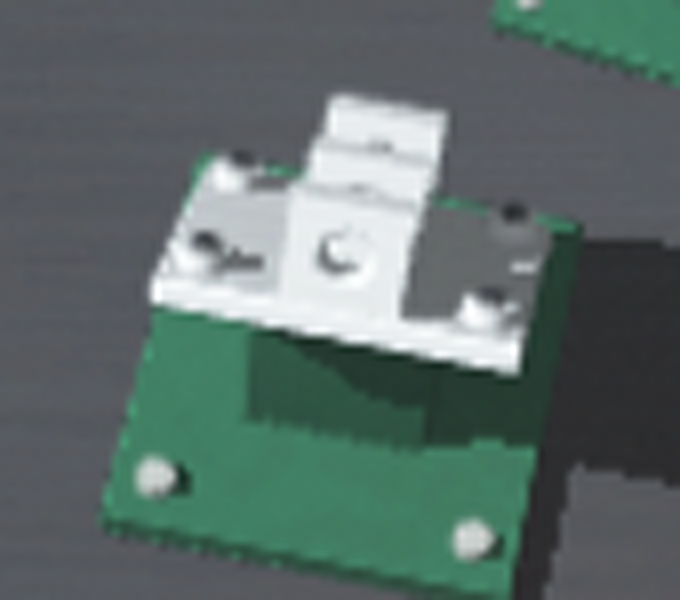

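View pics/s_dr.png

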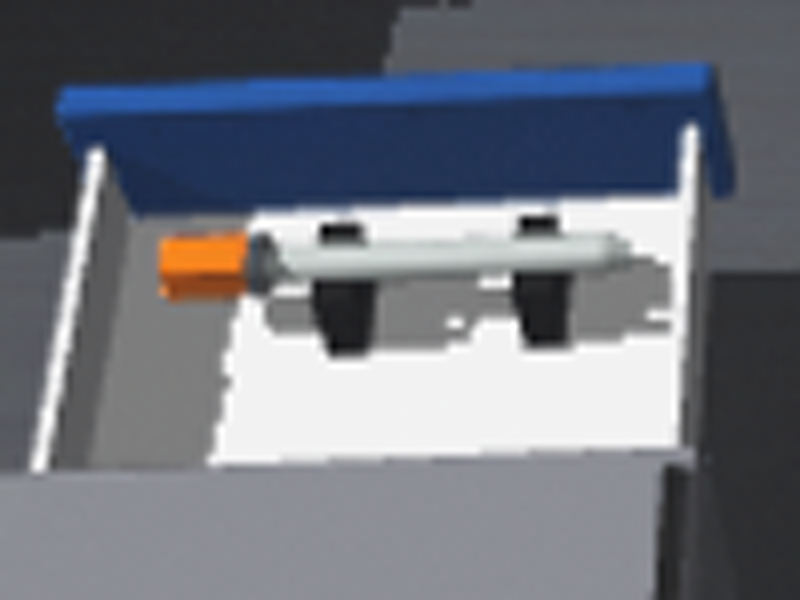

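```bash
python3 - <<'E'
from h import *
def t(u,v,ox,oy): return ((u+.5)/8-.5+ox,(v+.5)/8-.5+oy)
np.set_printoptions(precision=4,suppress=True)
tc=lambda u,v:('top',t(u,v,235,215)); td=lambda u,v:('top',t(u,v,370,205))
sc=lambda u,v:('scene',t(u,v,325,210)); sd=lambda u,v:('scene',t(u,v,165,205))
print('nose',tri([td(243,351),sd(632,247)]))
print('collar',tri([td(554,334),sd(262,263)]))
print('headend',tri([td(645,330),sd(160,268)]))
print('headtop c z.109',atz(*td(603,330),.106),atz(*sd(205,248),.109))
a=atz(*td(243,351),.102);b=atz(*td(645,330),.102);print('dir',np.degrees(np.arctan2(*(a-b)[[1,0]])))
# drawer front outer top edge z=.126
p=atz(*td(190,500),.126);q=atz(*td(765,462),.126);print('front edge',p,q,np.linalg.norm(p-q),(p+q)/2,np.degrees(np.arctan2(*(p-q)[[1,0]])))
p=atz(*sd(710,65),.126);q=atz(*sd(60,88),.126);print('front edge s',p,q,np.linalg.norm(p-q),(p+q)/2,np.degrees(np.arctan2(*(p-q)[[1,0]])))
print('entry',atz(*sc(345,255),.125))
# base bottom edges at ~z .01
p=atz(*tc(275,493),.008);q=atz(*tc(605,572),.008);print('base',p,q,np.degrees(np.arctan2(*(p-q)[[1,0]])))
p=tri([tc(350,120),sc(522,372)]);print(p)
p=tri([tc(655,185),sc(152,300)]);print(p)
E
```

```text
nose (array([ 0.4628, -0.1869,  0.1042]), [np.float64(0.0007725078267264552), np.float64(0.000772507826726414)])
collar (array([ 0.471 , -0.298 ,  0.1028]), [np.float64(0.0006052046206237825), np.float64(0.0006052046206238953)])
headend (array([ 0.473 , -0.3298,  0.1017]), [np.float64(0.0014327129720300572), np.float64(0.0014327129720299505)])
headtop c z.109 [ 0.4723 -0.3153  0.106 ] [ 0.4706 -0.3133  0.109 ]
dir 93.97450038860867
front edge [ 0.4068 -0.166   0.126 ] [ 0.4235 -0.3659  0.126 ] 0.20058945462120645 [ 0.4152 -0.266   0.126 ] 94.7929819147207
front edge s [ 0.4088 -0.1664  0.126 ] [ 0.4235 -0.3637  0.126 ] 0.19776437533880747 [ 0.4162 -0.265   0.126 ] 94.24486365676941
entry [0.4883 0.1103 0.125 ]
base [0.3852 0.1985 0.008 ] [0.3574 0.0718 0.008 ] 77.63916433199535
(array([0.5126, 0.1626, 0.1027]), [np.float64(4.473395379033651e-05), np.float64(4.47339537903474e-05)])
(array([0.4903, 0.0533, 0.1035]), [np.float64(0.001621851002499537), np.float64(0.0016218510024995183)])
```

{"name": "drive_tool", "arguments": {"plan": [[[0.6,0.75,-0.1,0,0,0.9],[0.6,0.75,-0.1,0,0,0.9],[0.6,0.75,-0.1,0,0,0.9],[0.6,0.75,-0.1,0,0,0.9],[0.6,0.75,-0.1,0,0,0.9],[0.6,0.75,-0.1,0,0,0.9],[0.6,0.75,-0.1,0,0,0.9],[0.6,0.75,-0.1,0,0,0.9]]], "grip": 0.48}}

```text
time: 1.15
position: [0.3893, -0.4134, 0.3844]
tool_rot: [0.825, 0.565, 0.0, -0.0]
ft_force: [-0.2, 0.7, 0.4]
grip_width: 0.0454
```

{"name": "drive_tool", "arguments": {"plan": [[[0.6,0.75,-0.2,0,0,0.9],[0.6,0.75,-0.2,0,0,0.9],[0.6,0.75,-0.2,0,0,0.9],[0.6,0.75,-0.2,0,0,0.9],[0.6,0.75,-0.2,0,0,0.67],[0.32,0.25,-0.16,0,0,0],[0,0,0,0,0,0]]]}}

```text
time: 2.02
position: [0.4722, -0.314, 0.3554]
tool_rot: [0.68, 0.733, -0.0, -0.0]
ft_force: [-0.1, 0.9, -0.2]
grip_width: 0.0452
```

```bash
python3 - <<'E'
from h import *
o=robot.get_obs();np.savez('w1.npz',T=tcp(o));im=camera('wrist');cv2.imwrite('pics/w1.png',im[:,:,::-1])
print(o['time'],o['position'],tcp(o)[:3,:3].round(3),o['grip_width'],o['q'].round(3))
T=tcp(o);print(proj('wrist',[[.472,-.314,.102],[.463,-.187,.102]],T))
E
```

```text
2.025 [ 0.47220891 -0.31398367  0.35535791] [[-0.075  0.997 -0.001]
 [ 0.997  0.075  0.   ]
 [ 0.    -0.001 -1.   ]] 0.04524461779519512 [-0.784  0.513  1.63  -0.     1.    -0.859]
[[318.9667567  255.04554359]
 [320.10699195  58.15529328]]
```

View pics/w1.png

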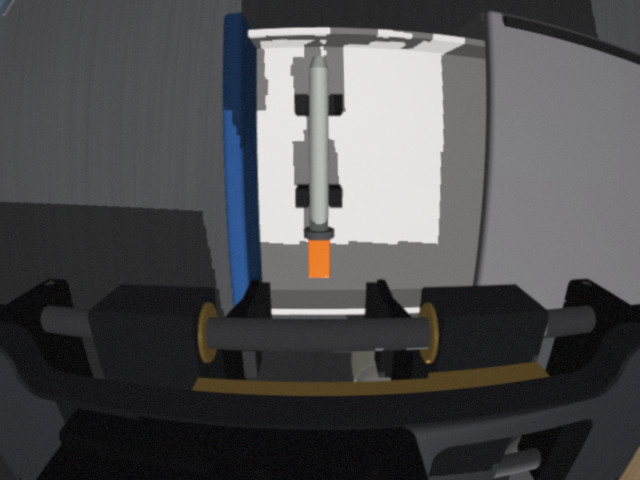

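```bash
python3 - <<'E'
from h import *
T=np.load('w1.npz')['T']
for uv,z in [((319,258.5),.109),((319.2,230),.112),((319,54),.102),((319.3,240),.109),((319.3,277.5),.109)]: print(uv,atz('wrist',uv,z,T).round(4))
crop('pics/w1.png','pics/w1c.png',270,40,100,250,3)
E
```

```text
(319, 258.5) [ 0.472  -0.3141  0.109 ]
(319.2, 230) [ 0.4706 -0.2946  0.112 ]
(319, 54) [ 0.4621 -0.1843  0.102 ]
(319.3, 240) [ 0.4713 -0.3018  0.109 ]
(319.3, 277.5) [ 0.4732 -0.3271  0.109 ]
```

View pics/w1c.png

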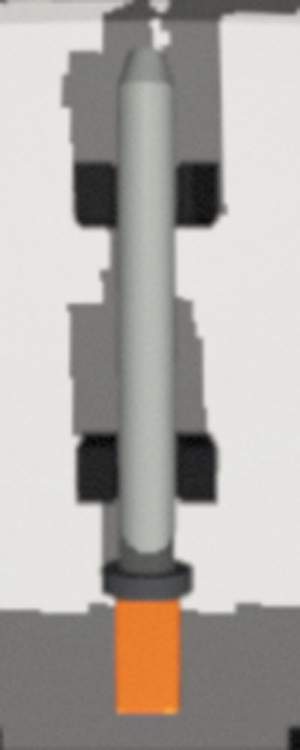

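{"name": "drive_tool", "arguments": {"plan": [[[0,0,-0.3,0,0,0],[0,0,-0.7,0,0,0],[0,0,-0.8,0,0,0],[0,0,-0.8,0,0,0],[0,0,-0.6,0,0,0],[0,0,-0.38,0,0,0],[0,0,0,0,0,0]]], "grip": 0.6}}

```text
time: 2.95
position: [0.4717, -0.3142, 0.2656]
tool_rot: [0.68, 0.733, 0.0, -0.001]
ft_force: [-0.2, 0.8, 1.1]
grip_width: 0.0351
```

{"name": "drive_tool", "arguments": {"plan": [[[0,0,0,0,0,0],[0,0,0,0,0,0],[0,0,0,0,0,0],[0,0,0,0,0,0]]], "grip": 1.0, "force": 50}}

```text
time: 3.45
position: [0.4721, -0.3143, 0.2667]
tool_rot: [0.68, 0.733, 0.0, 0.001]
ft_force: [0.3, 0.4, 1.2]
grip_width: 0.0137
```

{"name": "drive_tool", "arguments": {"plan": [[[0,0,0.1,0,0,0],[0,0,0.3,0,0,0],[0,0,0.6,0,0,0],[0,0,1,0,0,0],[0,0,1,0,0,0],[0,0,1,0,0,0],[0,0,0.5,0,0,0],[0,0,0,0,0,0]]]}}

```text
time: 4.45
position: [0.472, -0.3142, 0.38]
tool_rot: [0.68, 0.733, -0.0, 0.001]
ft_force: [-0.2, 1.1, -3.0]
grip_width: 0.0137
```

```bash
python3 - <<'E'
from h import *
o=robot.get_obs();np.savez('w2.npz',T=tcp(o));im=camera('wrist');cv2.imwrite('pics/w2.png',im[:,:,::-1])
print(o['time'],o['position'],tcp(o)[:3,:3].round(3),o['grip_width'],o['q'].round(3),o['ft_force'],o['moment'])
E
```

```text
4.45 [ 0.47202148 -0.31420806  0.37998256] [[-0.075  0.997  0.002]
 [ 0.997  0.075 -0.002]
 [-0.002  0.002 -1.   ]] 0.01366526899006383 [-0.784  0.48   1.607 -0.     1.052 -0.859] [-0.16388158  1.05681964 -3.0101612 ] [-0.05154052 -0.03359036 -0.04137779]
```

View pics/w2.png

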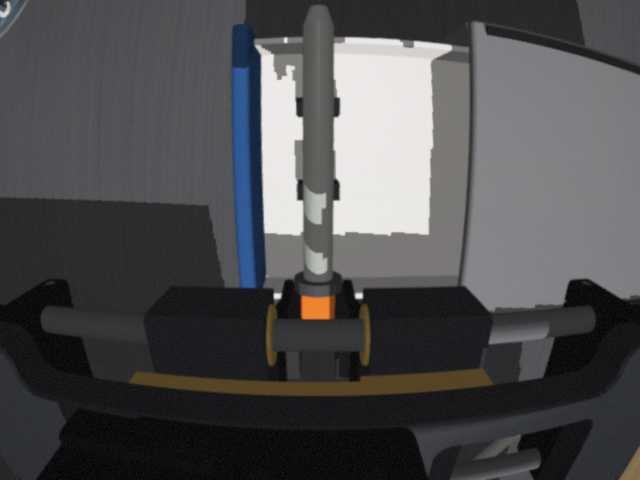

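```bash
python3 - <<'E'
from h import *
I=np.eye(4)
for z in (.160,.164,.168):
  print(z,proj('wrist',[[.128,0,z],[.018,0,z],[.12,.006,z],[.12,-.006,z]],I).round(1).tolist())
crop('pics/w2.png','pics/w2c.png',280,0,80,60,10)
crop('pics/w2.png','pics/w2d.png',280,260,80,60,10)
E
```

```text
0.16 [[320.0, 4.7], [319.7, 281.2], [335.9, 23.5], [304.1, 23.4]]
0.164 [[319.9, 8.2], [319.6, 277.7], [335.4, 26.6], [304.4, 26.5]]
0.168 [[319.9, 11.5], [319.6, 274.4], [335.0, 29.5], [304.8, 29.4]]
```

View pics/w2c.png

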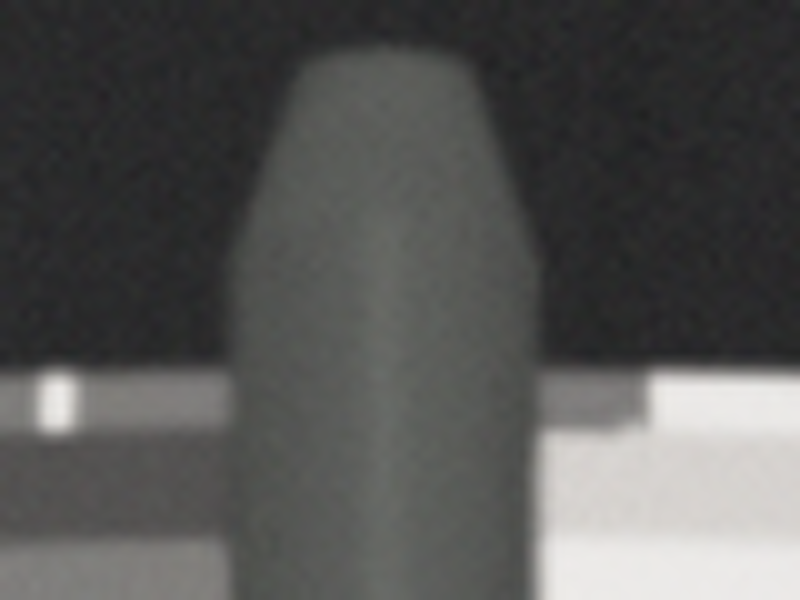

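View pics/w2d.png

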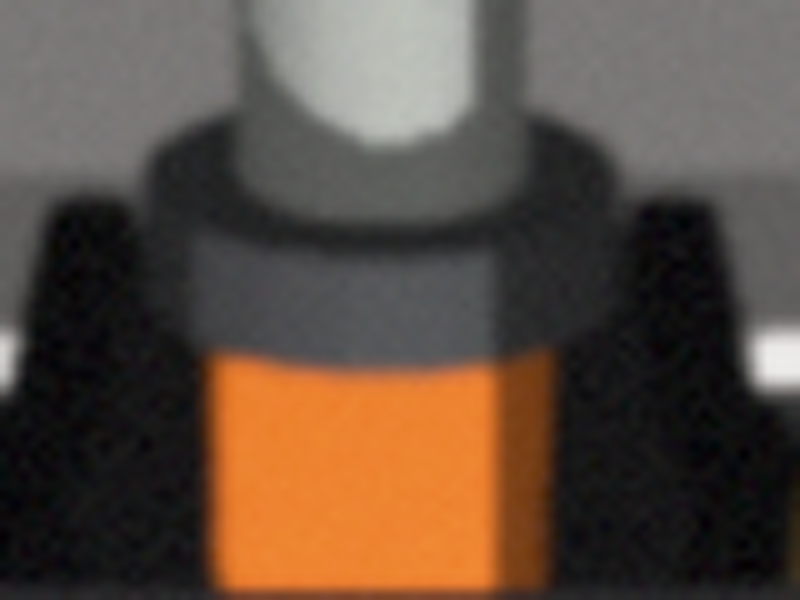

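```bash
cat >> h.py <<'E'
def caseR(psi):
    c,s=np.cos(psi),np.sin(psi);a=np.radians(30)
    z=np.array([np.cos(a)*c,np.cos(a)*s,.5]);x=np.array([.5*c,.5*s,-np.cos(a)])
    return np.c_[x,np.cross(z,x),z]
def toolR(psi):
    C=caseR(psi);x=-C[:,2];z=C[:,0];return np.c_[x,np.cross(z,x),z]
def rep(p,Rt,o=None):
    T=tcp(o);print('shift units',((p-T[:3,3])/.025).round(3),'turn units',(R.from_matrix(Rt@T[:3,:3].T).as_rotvec(degrees=True)/6).round(3),'target',p.round(4))
E
python3 - <<'E'
from h import *
Rt=toolR(np.radians(-12));e=np.array([.488,.110,.125])
for s in (.06,-.06):
  p=e-Rt@np.array([.07,s,.24]); rep(p,Rt)
T=tcp();print(R.from_matrix(R.from_euler('y',0).as_matrix()).as_rotvec())
E
```

```text
shift units [-2.173 15.105 -0.441] turn units [-4.031 -3.522 11.984] target [0.4174 0.0637 0.3678]
shift units [-1.175 19.8   -0.441] turn units [-4.031 -3.522 11.984] target [0.4424 0.181  0.3678]
[0. 0. 0.]
```

{"name": "drive_tool", "arguments": {"plan": [[[-0.1,0.5,0.2,-0.1,-0.1,0.4],[-0.1,0.9,0.2,-0.2,-0.2,0.749],[-0.136,1,0.1,-0.28,-0.24,0.8],[-0.136,1,0,-0.28,-0.24,0.8],[-0.136,1,0,-0.28,-0.24,0.8],[-0.136,1,0,-0.28,-0.24,0.8],[-0.136,1,0,-0.28,-0.24,0.8],[-0.136,1,0,-0.28,-0.24,0.8]]]}}

```text
time: 5.5
position: [0.4455, -0.1274, 0.3906]
tool_rot: [0.415, 0.9, -0.015, 0.133]
ft_force: [0.2, 0.5, -1.4]
grip_width: 0.0136
```

{"name": "drive_tool", "arguments": {"plan": [[[-0.15,1,-0.1,-0.26,-0.22,0.8],[-0.15,1,-0.1,-0.26,-0.22,0.8],[-0.15,1,-0.1,-0.26,-0.22,0.8],[-0.15,1,-0.1,-0.26,-0.22,0.8],[-0.15,1,-0.1,-0.26,-0.22,0.8],[-0.15,1,-0.2,-0.26,-0.22,0.8],[-0.15,0.8,-0.2,-0.2,-0.2,0.6],[-0.1,0.4,0,-0.1,-0.1,0.3]]]}}

```text
time: 6.5
position: [0.4163, 0.0521, 0.3679]
tool_rot: [0.118, 0.962, -0.027, 0.245]
ft_force: [0.5, 0.2, -1.4]
grip_width: 0.0138
```

```bash
python3 - <<'E'
from h import *
Rt=toolR(np.radians(-12));e=np.array([.488,.110,.125])
o=robot.get_obs();print(o['time'],o['q'].round(2),o['ft_force'],o['moment'],o['grip_width'])
rep(e-Rt@np.array([.07,.06,.24]),Rt,o)
E
```

```text
6.5 [-0.13  0.28  2.11 -0.19  0.27 -1.28] [ 0.49979982  0.16373303 -1.39639882] [ 0.21778892  0.27747698 -0.03384371] 0.013835268179312717
shift units [ 0.047  0.462 -0.002] turn units [-0.113 -0.227  0.322] target [0.4174 0.0637 0.3678]
```

{"name": "drive_tool", "arguments": {"plan": [[[0.05,0.46,0,-0.11,-0.23,0.32],[0,0,0,0,0,0]]]}}

```text
time: 6.75
position: [0.4186, 0.0628, 0.3686]
tool_rot: [0.102, 0.96, -0.027, 0.259]
ft_force: [-0.5, -0.4, -2.1]
grip_width: 0.0134
```

```bash
python3 - <<'E'
from h import *
o=robot.get_obs();np.savez('w3.npz',T=tcp(o));im=camera('wrist');cv2.imwrite('pics/w3.png',im[:,:,::-1])
Rt=toolR(np.radians(-12));e=np.array([.488,.110,.125]);print(o['time'])
rep(e-Rt@np.array([.07,.06,.24]),Rt,o); rep(e-Rt@np.array([.07,-.06,.24]),Rt,o)
E
```

```text
6.75
shift units [-0.047  0.034 -0.032] turn units [-0.005  0.026  0.019] target [0.4174 0.0637 0.3678]
shift units [ 0.951  4.729 -0.032] turn units [-0.005  0.026  0.019] target [0.4424 0.181  0.3678]
```

View pics/w3.png

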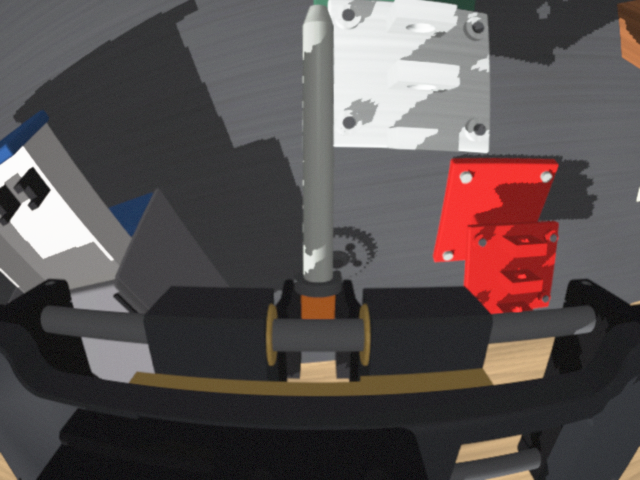

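```bash
python3 - <<'E'
from h import *
crop('pics/w3.png','pics/w3c.png',325,0,175,160,4.5)
Rt=toolR(np.radians(-12));e=np.array([.488,.110,.125])
rep(e-Rt@np.array([.04,-.055,.24]),Rt)
E
```

```text
shift units [-0.113  4.763 -0.634] turn units [-0.006  0.026  0.028] target [0.4159 0.1815 0.3528]
```

View pics/w3c.png

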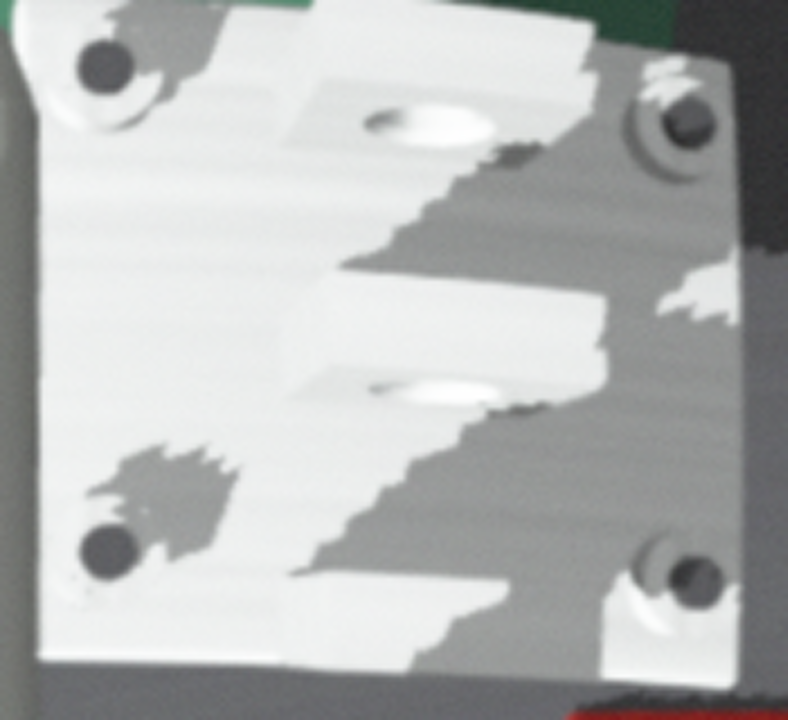

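{"name": "drive_tool", "arguments": {"plan": [[[0,0.5,-0.1,0,0.03,0.03],[0,0.9,-0.1,0,0,0],[-0.1,1,-0.1,0,0,0],[0,1,-0.1,0,0,0],[0,0.9,-0.1,0,0,0],[0,0.46,-0.1,0,0,0],[0,0,0,0,0,0]]]}}

```text
time: 7.68
position: [0.4167, 0.1815, 0.3536]
tool_rot: [0.101, 0.961, -0.027, 0.258]
ft_force: [-0.7, -0.7, -2.7]
grip_width: 0.0135
```

```bash
python3 - <<'E'
from h import *
o=robot.get_obs();np.savez('w4.npz',T=tcp(o));im=camera('wrist');cv2.imwrite('pics/w4.png',im[:,:,::-1])
print(o['time'],o['joint_velocities'].round(3))
crop('pics/w4.png','pics/w4c.png',130,10,175,160,4.5)
E
```

```text
7.675 [-0.022 -0.007  0.009  0.003  0.002 -0.012]
```

View pics/w4.png

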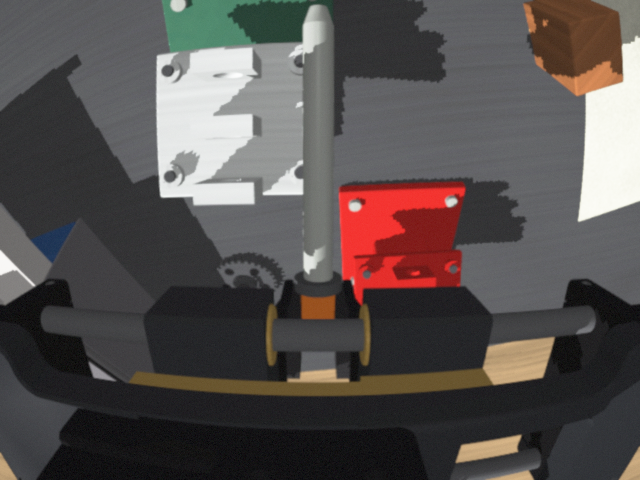

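View pics/w4c.png

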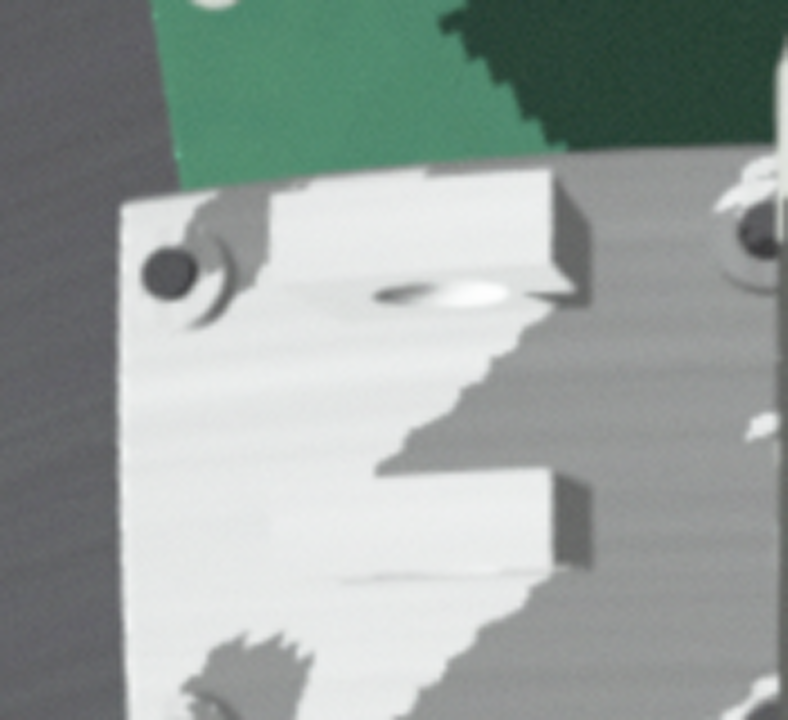

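```bash
python3 - <<'E'
from h import *
for n,x,y,w,h in (('w3',325,90,175,70),('w4',150,150,175,70)):
    im=cv2.imread(f'pics/{n}.png')[y:y+h,x:x+w].astype(float)
    im=np.clip((im-190)/(255-190),0,1)**2*255
    cv2.imwrite(f'pics/{n}e.png',cv2.resize(im.astype('u1'),None,fx=4.5,fy=4.5,interpolation=cv2.INTER_CUBIC))
a=np.vstack([cv2.imread('pics/w3e.png')[:,:780],cv2.imread('pics/w4e.png')[:,:780]][:2]);a=a[:600];cv2.imwrite('pics/e1.png',a);print(a.shape)
E
```

```text
(600, 780, 3)
```

View pics/e1.png

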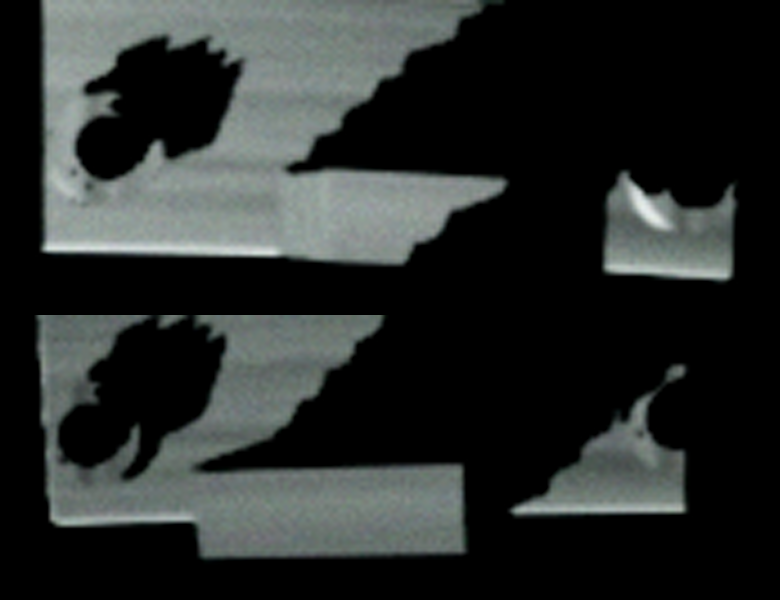

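```bash
cat > fit.py <<'E'
from h import *
from scipy.optimize import least_squares
TA=np.load('w3.npz')['T'];TB=np.load('w4.npz')['T']
f=lambda u,v,ox,oy:((u+.5)/4.5-.5+ox,(v+.5)/4.5-.5+oy)
a=lambda u,v:f(u,v,325,0); ae=lambda u,v:f(u,v,325,90); b=lambda u,v:f(u,v,130,10); be=lambda u,v:f(u,v-315,150,150)
t,bs=-.017,.017
obs=[(TB,be(202,558),(t,-.018,0)),(TB,be(466,553),(t,.018,0)),(TB,be(463,465),(t,.018,-.012)),(TB,be(197,469),(t,-.018,-.012)),
(TB,b(552,468),(t,.018,-.050)),(TB,b(552,570),(t,.018,-.038)),(TB,b(550,168),(t,.018,-.088)),(TB,b(552,265),(t,.018,-.076)),
(TB,b(592,568),(bs,.018,-.038)),(TB,b(592,488),(bs,.018,-.050)),(TB,b(592,305),(bs,.018,-.076)),
(TB,b(443,294),(0,0,-.076)),(TA,a(430,125),(0,0,-.076)),(TA,a(437,391),(0,0,-.038)),
(TA,ae(333,262),(t,-.018,0)),(TA,ae(332,170),(t,-.018,-.012)),(TA,ae(283,257),(bs,-.018,0)),
(TA,a(285,396),(bs,-.018,-.038)),(TA,a(283,146),(bs,-.018,-.076)),(TA,a(606,297),(t,.018,-.050)),(TA,a(597,22),(t,.018,-.088))]
def pred(p,free=True):
    C=caseR(p[3])@R.from_rotvec([0,0,0]).as_matrix() if len(p)==4 else caseR(p[3])@R.from_rotvec([p[4],p[5],0]).as_matrix()
    return [proj('wrist',p[:3]+C@np.array(o[2]),o[0])[0] for o in obs]
def res(p): return np.ravel(np.array(pred(p))-np.array([o[1] for o in obs]))
if __name__=='__main__':
  for p0 in ([.488,.11,.125,-.21],[.488,.11,.125,-.21,0,0]):
    s=least_squares(res,p0,loss='soft_l1');print(s.x[:3].round(4),np.degrees(s.x[3:]).round(2),'rms',np.sqrt(np.mean(res(s.x)**2)))
    print(res(s.x).reshape(-1,2).round(1).tolist())
E
python3 fit.py
```

```text
[0.4884 0.111  0.1262] [-11.96] rms 0.6156368930833922
[[-1.2, 0.9], [1.0, 0.9], [1.0, -0.9], [-1.3, 0.0], [0.0, -0.1], [0.2, -1.1], [0.7, 0.0], [0.0, -1.0], [0.5, 0.3], [0.3, -0.6], [0.3, 0.3], [-0.5, -0.2], [0.4, 0.1], [0.1, 0.1], [-0.5, 0.4], [0.1, -0.8], [-0.6, 0.4], [-0.7, 1.0], [-1.0, 0.5], [0.3, -0.3], [-0.3, 0.1]]
[0.4887 0.111  0.1256] [-11.15   0.69   0.64] rms 0.5727701344598791
[[-0.8, 1.0], [1.1, 1.0], [1.0, -0.7], [-1.0, 0.2], [-0.1, 0.2], [0.2, -0.8], [0.4, 0.1], [-0.2, -0.8], [0.8, -0.1], [0.6, -0.9], [0.5, -0.1], [-0.5, -0.3], [0.6, -0.1], [0.0, 0.2], [-0.9, 0.6], [-0.3, -0.5], [-0.5, 0.0], [-0.5, 0.7], [-0.7, 0.2], [0.2, -0.1], [-0.1, 0.1]]
```

```bash
cat > tgt.py <<'E'
from h import *
psi=np.radians(-11.9);Rt=toolR(psi);e=np.array([.4885,.1116,.1253])
def at(gap,zoff=0,y=0): return e-Rt@np.array([.128+gap,y,.164+zoff])
E
python3 - <<'E'
from tgt import *
rep(at(.015,.076),Rt);rep(at(.015,.0),Rt);print('axis dir units/mm',(Rt[:,0]/25).round(4),Rt[:,1]/25)
print(at(.015,.0)-at(.015,.076))
E
```

```text
shift units [ 3.027 -2.81   2.039] turn units [-0.003  0.     0.022] target [0.4923 0.1108 0.4046]
shift units [ 4.514 -3.123 -0.593] turn units [-0.003  0.     0.022] target [0.5294 0.103  0.3388]
axis dir units/mm [-0.0339  0.0071 -0.02  ] [0.00824817 0.03914036 0.        ]
[ 0.03718334 -0.00783576 -0.06581793]
```

{"name": "drive_tool", "arguments": {"plan": [[[0.4,-0.4,0.3,0,0,0.02],[0.8,-0.7,0.5,0,0,0],[0.8,-0.7,0.5,0,0,0],[0.7,-0.7,0.5,0,0,0],[0.33,-0.31,0.24,0,0,0],[0.4,-0.08,-0.7,0,0,0],[0.5,-0.11,-0.9,0,0,0]]]}}

```text
time: 8.6
position: [0.5151, 0.1049, 0.3651]
tool_rot: [0.101, 0.96, -0.027, 0.258]
ft_force: [0.1, -0.3, -1.7]
grip_width: 0.0133
```

{"name": "drive_tool", "arguments": {"plan": [[[0.4,-0.08,-0.7,0,0,0],[0.19,-0.04,-0.33,0,0,0],[0,0,0,0,0,0],[0,0,0,0,0,0]]]}}

```text
time: 9.1
position: [0.5294, 0.1032, 0.3396]
tool_rot: [0.1, 0.961, -0.026, 0.258]
ft_force: [0.2, 0.2, -1.7]
grip_width: 0.0133
```

```bash
python3 - <<'E'
from tgt import *
o=robot.get_obs();T=tcp(o);np.savez('w5.npz',T=T);im=camera('wrist');cv2.imwrite('pics/w5.png',im[:,:,::-1]);cv2.imwrite('pics/s5.png',camera('scene')[:,:,::-1])
print(o['time'],o['ft_force'],o['q'].round(2));rep(at(.015),Rt,o)
crop('pics/w5.png','pics/w5c.png',230,0,180,130,4.4)
crop('pics/s5.png','pics/s5c.png',300,130,150,140,4)
E
```

```text
9.1 [ 0.24627948  0.21915821 -1.68900675] [ 0.01  0.47  1.86 -0.36  0.31 -1.04]
shift units [ 0.003 -0.009 -0.03 ] turn units [-0.007  0.013  0.001] target [0.5294 0.103  0.3388]
```

View pics/w5c.png

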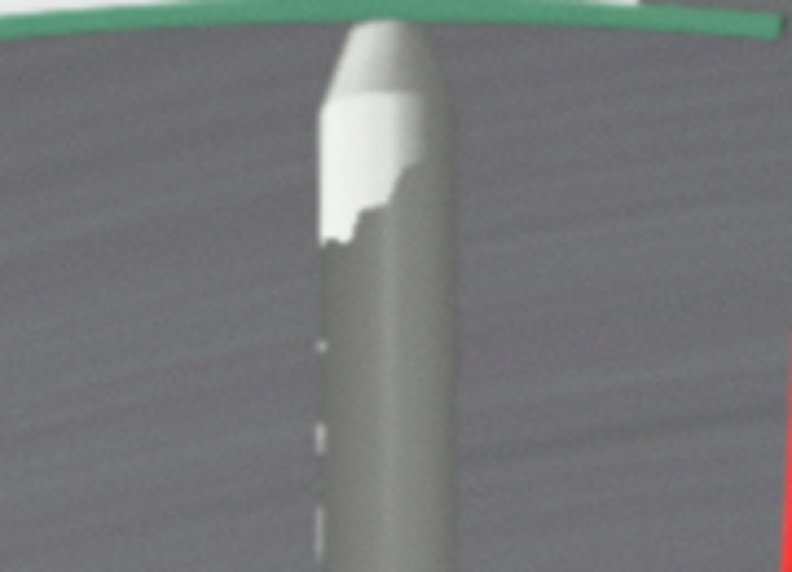

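View pics/s5c.png

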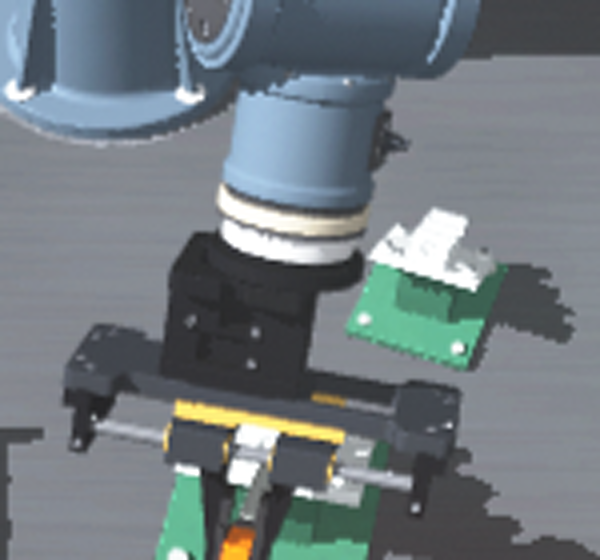

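{"name": "drive_tool", "arguments": {"plan": [[[0,-0.01,-0.03,0,0,0],[-0.237,0.05,-0.14,0,0,0],[-0.237,0.05,-0.14,0,0,0],[-0.237,0.05,-0.14,0,0,0],[0,0,0,0,0,0]]]}}

```text
time: 9.82
position: [0.5109, 0.107, 0.3272]
tool_rot: [0.1, 0.961, -0.027, 0.257]
ft_force: [-0.2, 0.0, -1.4]
grip_width: 0.0135
```

```bash
python3 - <<'E'
from tgt import *
o=robot.get_obs();T=tcp(o);np.savez('w6.npz',T=T);im=camera('wrist');cv2.imwrite('pics/w6.png',im[:,:,::-1])
print(o['time'],o['ft_force'],(Rt.T@o['ft_force']).round(2));rep(at(-.006),Rt,o)
crop('pics/w6.png','pics/w6c.png',230,0,180,130,4.4)
E
```

```text
9.825 [-0.18217525  0.01886507 -1.37810214] [ 0.85 -0.02  1.1 ]
shift units [ 0.03  -0.011  0.047] turn units [-0.005 -0.012 -0.005] target [0.5116 0.1067 0.3283]
```

View pics/w6c.png

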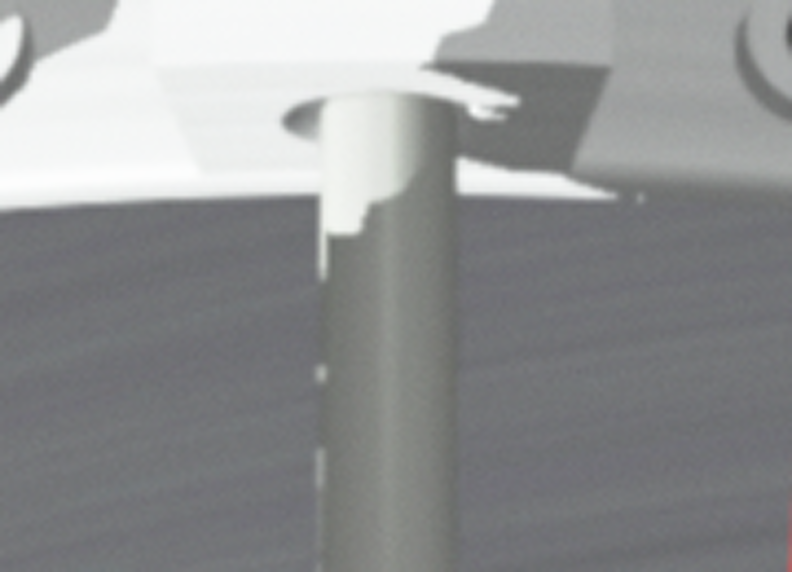

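{"name": "drive_tool", "arguments": {"plan": [[[0,-0.01,0,0,0,0],[-0.17,0.035,-0.1,0,0,0],[-0.17,0.035,-0.1,0,0,0],[-0.17,0.035,-0.1,0,0,0],[0,0,0,0,0,0],[0,0,0,0,0,0]]]}}

```text
time: 10.62
position: [0.4991, 0.1093, 0.3203]
tool_rot: [0.1, 0.961, -0.026, 0.258]
ft_force: [-0.3, -1.3, -1.7]
grip_width: 0.0135
```

```bash
python3 - <<'E'
from tgt import *
for i in range(3):
  o=robot.get_obs();T=tcp(o);im=camera('wrist')
  d=Rt.T@(o['position']-at(-.021));print(o['time'],(Rt.T@(o['ft_force']+[0,0,1.5])).round(2),'dev mm',(d*1000).round(2),(Rt.T@o['moment']).round(3))
np.savez('w7.npz',T=T);cv2.imwrite('pics/w7.png',im[:,:,::-1])
rep(at(-.021),Rt,o)
print(proj('wrist',[e,e+caseR(psi)@[-.0075,0,0],e+caseR(psi)@[.0075,0,0]],T))
crop('pics/w7.png','pics/w7c.png',230,0,180,130,4.4)
E
```

```text
10.625 [ 0.14 -1.31  0.18] dev mm [ 0.05 -0.09  0.55] [-0.109  0.264  0.034]
10.675 [ 0.72  0.36 -0.08] dev mm [-0.06 -0.1   0.57] [-0.088  0.277  0.048]
10.725 [-0.41 -0.1  -0.22] dev mm [-0.09 -0.13  0.56] [-0.092  0.273  0.038]
shift units [-0.013  0.008  0.018] turn units [-0.007  0.013 -0.001] target [0.4989 0.1094 0.3208]
[[319.20460409  57.76950527]
 [319.31181846  53.32020391]
 [319.10771571  61.80071225]]
```

View pics/w7c.png

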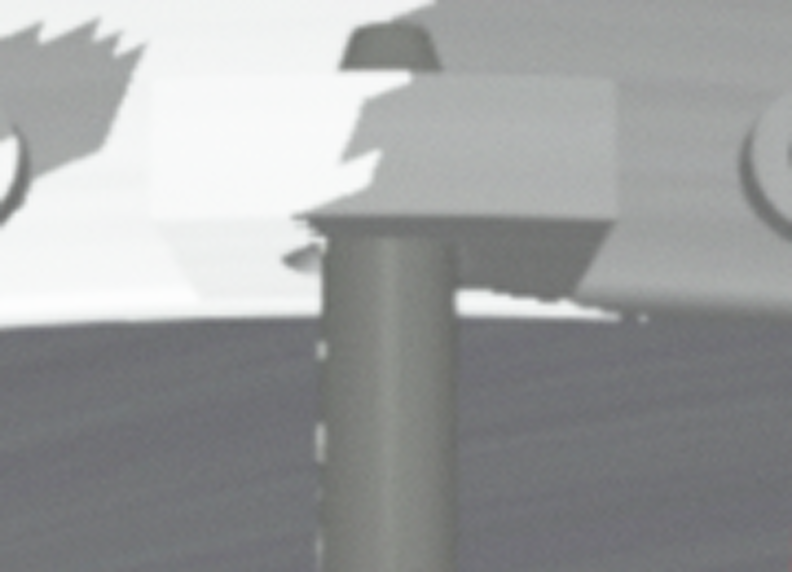

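{"name": "drive_tool", "arguments": {"plan": [[[-0.17,0.035,-0.1,0,0,0],[-0.17,0.035,-0.1,0,0,0],[-0.17,0.035,-0.1,0,0,0],[-0.17,0.035,-0.1,0,0,0],[-0.17,0.035,-0.1,0,0,0],[0,0,0,0,0,0]]]}}

```text
time: 11.52
position: [0.4771, 0.1137, 0.3074]
tool_rot: [0.1, 0.961, -0.027, 0.257]
ft_force: [0.1, 0.2, -1.7]
grip_width: 0.0132
```

```bash
python3 - <<'E'
from tgt import *
o=robot.get_obs();T=tcp(o);im=camera('wrist')
d=Rt.T@(o['position']-at(-.046));print(o['time'],(Rt.T@(o['ft_force']+[0,0,1.5])).round(2),'dev mm',(d*1000).round(2),(Rt.T@o['moment']).round(3))
cv2.imwrite('pics/w8.png',im[:,:,::-1])
rep(at(-.046),Rt,o)
crop('pics/w8.png','pics/w8c.png',230,0,180,130,4.4)
E
```

```text
11.525 [0.06 0.17 0.21] dev mm [ 1.02 -0.29  0.53] [-0.101  0.334  0.052]
shift units [0.027 0.006 0.039] turn units [-0.005 -0.007 -0.006] target [0.4778 0.1139 0.3083]
```

View pics/w8c.png

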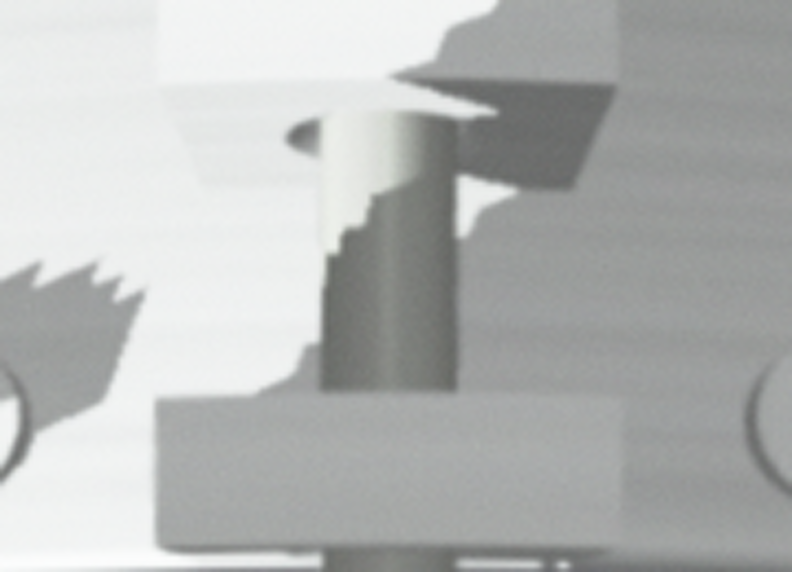

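Nose is through lugs 1 and into 2, no contact force. Continue.

{"name": "drive_tool", "arguments": {"plan": [[[-0.17,0.036,-0.1,0,0,0],[-0.17,0.036,-0.1,0,0,0],[-0.17,0.036,-0.1,0,0,0],[-0.17,0.036,-0.1,0,0,0],[-0.17,0.036,-0.1,0,0,0],[-0.17,0.036,-0.1,0,0,0],[-0.17,0.036,-0.1,0,0,0],[0,0,0,0,0,0]]]}}

```text
time: 12.58
position: [0.448, 0.12, 0.2902]
tool_rot: [0.1, 0.961, -0.026, 0.258]
ft_force: [-0.4, -0.3, -2.6]
grip_width: 0.0133
```

```bash
python3 - <<'E'
from tgt import *
o=robot.get_obs();T=tcp(o);im=camera('wrist')
d=Rt.T@(o['position']-at(-.081));print(o['time'],(Rt.T@(o['ft_force']+[0,0,1.5])).round(2),'dev mm',(d*1000).round(2),(Rt.T@o['moment']).round(3))
cv2.imwrite('pics/w9.png',im[:,:,::-1])
rep(at(-.081),Rt,o)
crop('pics/w9.png','pics/w9c.png',230,0,180,130,4.4)
E
```

```text
12.575 [ 0.89 -0.37  0.81] dev mm [ 0.4  -0.15  0.49] [-0.129  0.285  0.058]
shift units [0.005 0.005 0.025] turn units [-0.007  0.005 -0.008] target [0.4481 0.1201 0.2908]
```

View pics/w9c.png

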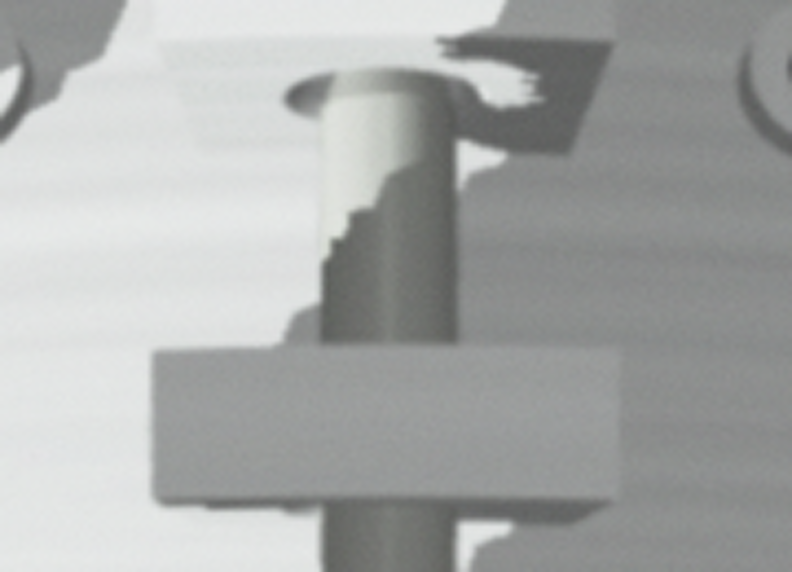

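{"name": "drive_tool", "arguments": {"plan": [[[-0.17,0.036,-0.1,0,0,0],[-0.17,0.036,-0.1,0,0,0],[-0.17,0.036,-0.1,0,0,0],[-0.17,0.036,-0.1,0,0,0],[-0.12,0.025,-0.07,0,0,0],[0,0,0,0,0,0]]]}}

```text
time: 13.38
position: [0.4338, 0.1247, 0.2845]
tool_rot: [0.101, 0.961, -0.028, 0.255]
ft_force: [5.5, -4.9, -6.3]
grip_width: 0.0134
```

```bash
python3 - <<'E'
from tgt import *
o=robot.get_obs();T=tcp(o);im=camera('wrist')
d=Rt.T@(o['position']-at(-.110));print(o['time'],(Rt.T@(o['ft_force']+[0,0,1.5])).round(2),'dev mm',(d*1000).round(2),(Rt.T@o['moment']).round(3))
cv2.imwrite('pics/w10.png',im[:,:,::-1])
crop('pics/w10.png','pics/w10c.png',230,160,180,130,4.4)
E
```

```text
13.375 [-3.13 -3.71  7.34] dev mm [-12.85   1.49  -1.97] [ 0.413 -0.48  -0.011]
```

View pics/w10c.png

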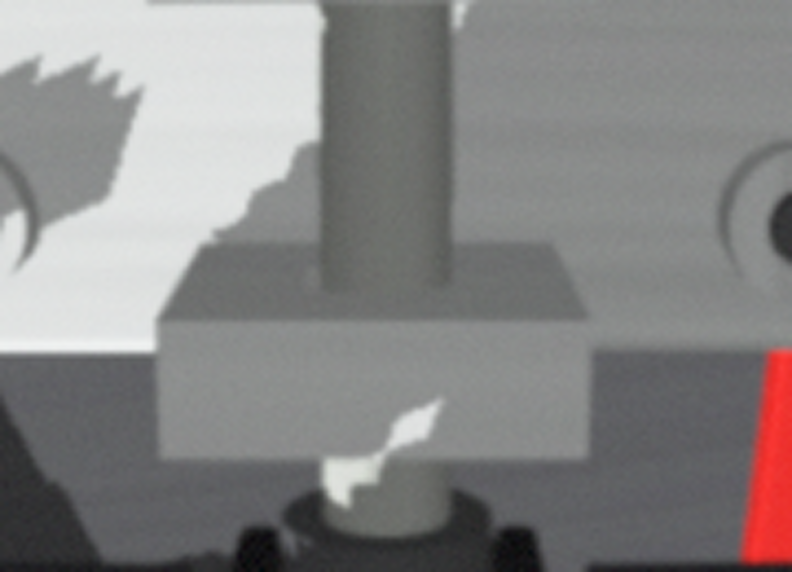

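```bash
python3 - <<'E'
from tgt import *
o=robot.get_obs();print(o['q'].round(3),o['joint_torque'].round(2));rep(at(-.098),Rt,o)
T=tcp(o);print((Rt.T@T[:3,:3]).round(3))
E
```

```text
[ 0.071  0.508  2.111 -1.43   0.142  0.101] [ 2.750e+00 -3.454e+01 -4.690e+00 -3.000e-02 -7.600e-01  8.000e-02]
shift units [-0.003 -0.06  -0.084] turn units [ 0.019 -0.042  0.024] target [0.4337 0.1232 0.2823]
[[ 1.    -0.001  0.004]
 [ 0.001  1.    -0.004]
 [-0.004  0.004  1.   ]]
```

```bash
cat > kin.py <<'E'
from h import *
from scipy.optimize import least_squares
def fk(q,p):
    h,a1,L2,a3,L3,L6=p
    A=R.from_euler('z',q[0])
    B=A*R.from_euler('y',q[1]);C=B*R.from_euler('y',q[2])
    D=C*R.from_euler('z',q[3])*R.from_euler('y',q[4]);E=D*R.from_euler('z',q[5]+np.pi/2)
    pos=np.array([0,0,h])+A.apply([a1,0,0])+B.apply([0,0,L2])+C.apply([a3,0,L3])+D.apply([0,0,L6])
    return pos,E
data=[([-1.30447518,.528437095,1.4339152,0,1.18136914,-.178487],[.26886,-.563827,.403785]),
([-.784,.513,1.63,0,1.0,-.859],[.47221,-.31398,.35536]),([-.784,.48,1.607,0,1.052,-.859],[.47202,-.31421,.37998]),
([-.13,.28,2.11,-.19,.27,-1.28],[.4163,.0521,.3679]),([.01,.47,1.86,-.36,.31,-1.04],[.5294,.1032,.3396])]
o=robot.get_obs();data.append((o['q'],o['position']))
s=least_squares(lambda p:np.ravel([fk(q,p)[0]-x for q,x in data]),[.3,0,.4,0,.4,.1])
P=s.x
if __name__=='__main__':
    print(P.round(4));print((s.fun.reshape(-1,3)*1000).round(1).tolist())
    print(fk(o['q'],P)[1].as_quat().round(3),o['tool_rot'].round(3))
E
python3 kin.py
```

```text
[-0.109   0.2765  0.3666 -0.0432  0.1298 -0.1975]
[[-111.4, -13.3, -8.3], [-55.0, -102.1, 18.6], [-61.7, -95.0, 7.2], [-12.6, -94.8, -15.5], [-60.8, -77.3, -9.4], [26.2, -64.4, 7.3]]
[ 0.101  0.961 -0.028  0.255] [ 0.101  0.961 -0.028  0.255]
```

```bash
sed -i 's/h,a1,L2,a3,L3,L6=p/h,a1,L2,a3,L3,L6,b1,b5=p/; s/A.apply(\[a1,0,0\])/A.apply([a1,b1,0])/; s/D.apply(\[0,0,L6\])/D.apply([0,b5,L6])/; s/\[.3,0,.4,0,.4,.1\]/[.2,0,.4,0,.4,.1,.1,0]/' kin.py; python3 kin.py
```

```text
[0.2696 0.0102 0.5788 0.1111 0.3836 0.1168 0.1096 0.0015]
[[-0.1, 0.8, -0.2], [0.2, -0.3, 0.6], [0.5, -0.1, 0.2], [-0.9, -0.4, -1.5], [1.0, 0.5, 0.2], [-0.1, -0.3, 0.7]]
[ 0.101  0.961 -0.028  0.255] [ 0.101  0.961 -0.028  0.255]
```

```bash
cat > ik.py <<'E'
from kin import *
from tgt import *
lo=np.array([-3.08,-.75,.22,-1.43,0,-2.85]);hi=np.array([3.08,2.2,2.44,4.57,2.65,2.85])
def ik(pos,Rm,q0,bounded=False):
    f=lambda q:np.r_[(fk(q,P)[0]-pos)*10,(R.from_matrix(Rm).inv()*fk(q,P)[1]).as_rotvec()]
    s=least_squares(f,np.clip(q0,lo+1e-4,hi-1e-4) if bounded else q0,bounds=(lo,hi) if bounded else (-np.inf,np.inf));return s.x,np.abs(s.fun).max()
def pose(gap,phi):
    ax=Rt[:,0];Rr=R.from_rotvec(ax*np.radians(phi)).as_matrix()@Rt
    return e-ax*(.128+gap)-Rr[:,2]*.164,Rr
E
cat > t.py <<'E'
from ik import *
np.set_printoptions(suppress=True,precision=2)
for phi in (-30,-20,-10,0,10,20,30):
    q=np.array([.05,.5,2.0,-.3 ,.3,-.9])
    for g in (.015,-.03,-.06,-.08,-.09,-.1,-.11):
        best=None
        for q4 in (q[3],-1,0,1,2,3,4):
            qq=q.copy();qq[3]=q4;qq[5]=np.clip(-.9-(q4+.36),-2.8,2.8)
            s,r=ik(*pose(g,phi),qq,True)
            if r<1e-4 and (best is None or np.abs(s-q).max()<np.abs(best-q).max()): best=s
        print(phi,g,best)
        if best is not None:q=best
E
python3 t.py
```

```text
-30 0.015 None
-30 -0.03 None
-30 -0.06 None
-30 -0.08 None
-30 -0.09 None
-30 -0.1 None
-30 -0.11 None
-20 0.015 [-0.2   0.47  1.94  1.06  0.4  -2.59]
-20 -0.03 None
-20 -0.06 None
-20 -0.08 None
-20 -0.09 None
-20 -0.1 None
-20 -0.11 None
-10 0.015 [-0.1   0.46  1.91  0.47  0.26 -1.93]
-10 -0.03 [-0.08  0.47  2.02  0.78  0.16 -2.24]
-10 -0.06 [-0.07  0.49  2.09  1.33  0.11 -2.78]
-10 -0.08 None
-10 -0.09 None
-10 -0.1 None
-10 -0.11 None
0 0.015 [ 0.01  0.47  1.86 -0.35  0.31 -1.04]
0 -0.03 [ 0.03  0.48  1.97 -0.57  0.22 -0.81]
0 -0.06 [ 0.04  0.49  2.03 -0.86  0.17 -0.5 ]
0 -0.08 [ 0.06  0.5   2.08 -1.18  0.14 -0.17]
0 -0.09 [ 0.06  0.51  2.1  -1.38  0.14  0.04]
0 -0.1 None
0 -0.11 None
10 0.015 [ 0.1   0.5   1.8  -0.73  0.5  -0.62]
10 -0.03 [ 0.13  0.51  1.9  -0.89  0.43 -0.42]
10 -0.06 [ 0.15  0.52  1.97 -1.03  0.4  -0.25]
10 -0.08 [ 0.17  0.53  2.01 -1.14  0.39 -0.12]
10 -0.09 [ 0.17  0.54  2.03 -1.2   0.38 -0.05]
10 -0.1 [ 0.18  0.54  2.05 -1.26  0.37  0.02]
10 -0.11 [ 0.19  0.55  2.07 -1.32  0.37  0.1 ]
20 0.015 [ 0.19  0.55  1.73 -0.87  0.7  -0.44]
20 -0.03 [ 0.22  0.56  1.83 -0.97  0.66 -0.29]
20 -0.06 [ 0.24  0.57  1.89 -1.04  0.63 -0.17]
20 -0.08 [ 0.26  0.58  1.93 -1.1   0.62 -0.09]
20 -0.09 [ 0.27  0.59  1.95 -1.12  0.61 -0.05]
20 -0.1 [ 0.27  0.59  1.97 -1.15  0.61 -0.01]
20 -0.11 [ 0.28  0.6   1.99 -1.18  0.6   0.04]
30 0.015 [ 0.25  0.62  1.66 -0.94  0.91 -0.35]
30 -0.03 [ 0.29  0.62  1.75 -1.    0.88 -0.22]
30 -0.06 [ 0.31  0.63  1.81 -1.04  0.85 -0.14]
30 -0.08 [ 0.33  0.64  1.85 -1.06  0.84 -0.08]
30 -0.09 [ 0.34  0.65  1.86 -1.08  0.83 -0.04]
30 -0.1 [ 0.35  0.65  1.88 -1.09  0.83 -0.01]
30 -0.11 [ 0.35  0.66  1.9  -1.1   0.82  0.02]
```

{"name": "drive_tool", "arguments": {"plan": [[[0.17,-0.036,0.1,0,0,0],[0.17,-0.036,0.1,0,0,0],[0.1,-0.021,0.06,0,0,0],[0,0,0,0,0,0]]]}}

```text
time: 13.92
position: [0.4419, 0.1226, 0.2896]
tool_rot: [0.101, 0.962, -0.028, 0.252]
ft_force: [-0.8, -3.4, -9.6]
grip_width: 0.0139
```

```bash
python3 - <<'E'
from tgt import *
o=robot.get_obs();g=.128- 0
d=Rt.T@(o['position']-at(-.085));print(o['time'],(Rt.T@(o['ft_force']+[0,0,1.5])).round(2),'dev mm',(d*1000).round(2),o['q'].round(2));rep(at(-.085),Rt,o)
E
```

```text
13.925 [ 4.1  -3.48  7.01] dev mm [ 2.32  1.12 -2.18] [ 0.06  0.5   2.09 -1.18  0.15 -0.16]
shift units [ 0.112 -0.069 -0.029] turn units [ 0.009 -0.107  0.022] target [0.4447 0.1208 0.2888]
```

{"name": "drive_tool", "arguments": {"plan": [[[0.11,-0.07,-0.03,0,-0.1,0.02],[0,0,0,0,0,0],[0,0,0,0,0,0]]]}}

```text
time: 14.3
position: [0.4458, 0.1215, 0.2902]
tool_rot: [0.1, 0.96, -0.026, 0.26]
ft_force: [0.1, 0.1, -1.1]
grip_width: 0.0135
```

```bash
cat > st.py <<'E'
import sys
from ik import *
g,phi=float(sys.argv[1]),float(sys.argv[2])
o=robot.get_obs();p,Rr=pose(g,phi)
d=Rr.T@(o['position']-p);print(o['time'],(Rr.T@(o['ft_force']+[0,0,1.5])).round(2),'dev mm',(d*1000).round(2),o['q'].round(2));rep(p,Rr,o)
E
python3 st.py -.085 0; python3 st.py -.085 10; python3 st.py -.085 20
```

```text
14.3 [-0.28  0.08 -0.33] dev mm [-1.48  0.85 -0.67] [ 0.06  0.5   2.08 -1.26  0.14 -0.08]
shift units [-0.044 -0.026 -0.053] turn units [-0.013  0.042 -0.016] target [0.4447 0.1208 0.2888]
14.3 [-0.28  0.02 -0.34] dev mm [ -1.48 -27.75   1.68] [ 0.06  0.5   2.08 -1.26  0.14 -0.08]
shift units [ 0.24   1.079 -0.139] turn units [-1.423  0.339 -0.852] target [0.4518 0.1484 0.2867]
14.3 [-0.28 -0.04 -0.34] dev mm [ -1.48 -55.52   8.96] [ 0.06  0.5   2.08 -1.26  0.14 -0.08]
shift units [ 0.612  2.129 -0.396] turn units [-2.834  0.636 -1.688] target [0.4611 0.1747 0.2803]
```

```bash
python3 - <<'E'
from ik import *
o=robot.get_obs();T=tcp(o);pp,RR=T[:3,3],T[:3,:3]
for phi in (0,2.5,5,7.5,10,12.5,15,17.5,20):
    p,Rr=pose(-.085,phi);print(phi,((p-pp)/.025).round(3).tolist(),(R.from_matrix(Rr@RR.T).as_rotvec(degrees=True)/6).round(3).tolist());pp,RR=p,Rr
E
```

```text
0 [-0.044, -0.026, -0.053] [-0.013, 0.042, -0.016]
2.5 [0.062, 0.279, -0.005] [-0.353, 0.074, -0.208]
5 [0.068, 0.278, -0.016] [-0.353, 0.074, -0.208]
7.5 [0.074, 0.275, -0.027] [-0.353, 0.074, -0.208]
10 [0.08, 0.272, -0.038] [-0.353, 0.074, -0.208]
12.5 [0.085, 0.269, -0.048] [-0.353, 0.074, -0.208]
15 [0.091, 0.265, -0.059] [-0.353, 0.074, -0.208]
17.5 [0.096, 0.261, -0.069] [-0.353, 0.074, -0.208]
20 [0.101, 0.256, -0.08] [-0.353, 0.074, -0.208]
```

{"name": "drive_tool", "arguments": {"plan": [[[0.018,0.253,-0.057,-0.353,0.1,-0.21],[0.068,0.278,-0.016,-0.353,0.074,-0.208],[0.074,0.275,-0.027,-0.353,0.074,-0.208],[0.08,0.272,-0.038,-0.353,0.074,-0.208],[0,0,0,0,0,0]]]}}

```text
time: 14.92
position: [0.4518, 0.149, 0.2865]
tool_rot: [0.121, 0.955, -0.109, 0.249]
ft_force: [0.7, 0.7, -2.8]
grip_width: 0.0134
```

```bash
python3 st.py -.085 10;python3 st.py -.085 20
```

```text
14.925 [0.16 1.09 1.2 ] dev mm [ 0.21  0.54 -0.01] [ 0.17  0.53  2.02 -1.17  0.38 -0.08]
shift units [ 0.001 -0.022  0.007] turn units [-0.019  0.015 -0.029] target [0.4518 0.1484 0.2867]
14.925 [0.16 1.29 0.99] dev mm [  0.21 -27.94   2.39] [ 0.17  0.53  2.02 -1.17  0.38 -0.08]
shift units [ 0.374  1.028 -0.249] turn units [-1.432  0.311 -0.863] target [0.4611 0.1747 0.2803]
```

{"name": "drive_tool", "arguments": {"plan": [[[0.085,0.25,-0.045,-0.365,0.085,-0.22],[0.091,0.265,-0.059,-0.353,0.074,-0.21],[0.096,0.261,-0.069,-0.353,0.074,-0.208],[0.101,0.256,-0.08,-0.353,0.074,-0.208],[0,0,0,0,0,0]]]}}

```text
time: 15.55
position: [0.461, 0.1743, 0.2799]
tool_rot: [0.143, 0.942, -0.193, 0.236]
ft_force: [-0.0, 0.6, -1.5]
grip_width: 0.0137
```

```bash
python3 st.py -.085 20
```

```text
15.55 [ 0.13  0.56 -0.27] dev mm [ 0.18 -0.23  0.42] [ 0.27  0.58  1.94 -1.11  0.62 -0.07]
shift units [0.003 0.014 0.014] turn units [-0.012 -0.001 -0.011] target [0.4611 0.1747 0.2803]
```

Clean. Continue inserting 21 mm, then small steps to the seat.

{"name": "drive_tool", "arguments": {"plan": [[[-0.17,0.036,-0.1,0,0,0],[-0.17,0.036,-0.1,0,0,0],[-0.17,0.036,-0.1,0,0,0],[-0.17,0.036,-0.1,0,0,0],[-0.05,0.01,-0.03,0,0,0],[0,0,0,0,0,0]]]}}

```text
time: 16.3
position: [0.4426, 0.1779, 0.2692]
tool_rot: [0.143, 0.942, -0.193, 0.236]
ft_force: [-0.3, -0.3, -1.0]
grip_width: 0.0132
```

```bash
python3 st.py -.1065 20
```

```text
16.3 [-0.08 -0.53 -0.38] dev mm [ 0.32 -0.53  0.42] [ 0.28  0.59  1.98 -1.17  0.61  0.02]
shift units [0.012 0.024 0.014] turn units [ 0.004 -0.006 -0.003] target [0.4429 0.1785 0.2695]
```

{"name": "drive_tool", "arguments": {"plan": [[[-0.05,0.015,-0.03,0,0,0],[-0.05,0.011,-0.03,0,0,0],[0,0,0,0,0,0]]]}}

```text
time: 16.68
position: [0.441, 0.1785, 0.2682]
tool_rot: [0.143, 0.941, -0.194, 0.237]
ft_force: [3.1, -0.8, -0.1]
grip_width: 0.0136
```

```bash
python3 st.py -.1095 20; python3 - <<'E'
from h import *
cv2.imwrite('pics/w11.png',camera('wrist')[:,:,::-1])
crop('pics/w11.png','pics/w11c.png',230,180,180,130,4.4)
E
```

```text
16.675 [-3.44  0.02  0.43] dev mm [-0.74 -0.31  0.33] [ 0.29  0.6   1.98 -1.17  0.61  0.03]
shift units [-0.026  0.022 -0.008] turn units [ 0.009  0.014 -0.004] target [0.4403 0.1791 0.268 ]
```

View pics/w11c.png

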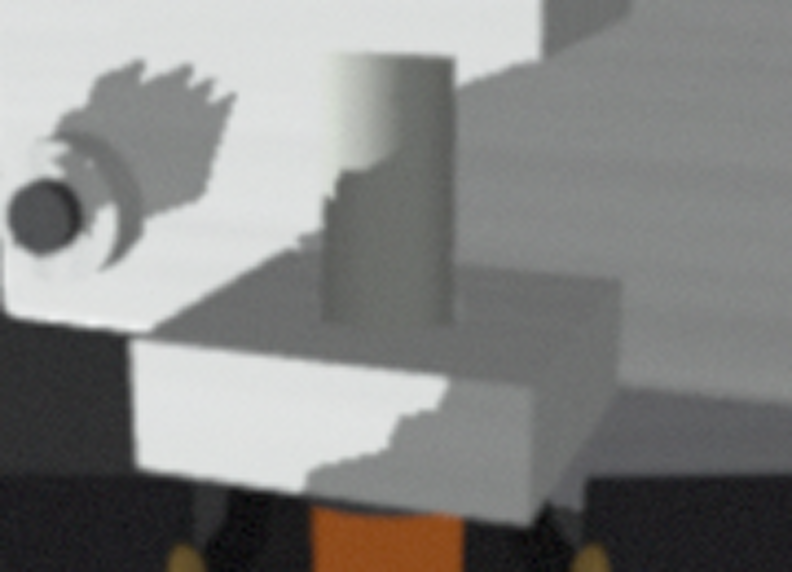

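{"name": "drive_tool", "arguments": {"plan": [[[-0.07,0.015,-0.042,0,0,0],[0,0,0,0,0,0],[0,0,0,0,0,0]]]}}

```text
time: 17.1
position: [0.4405, 0.1787, 0.2679]
tool_rot: [0.143, 0.941, -0.194, 0.238]
ft_force: [7.0, -4.2, 2.8]
grip_width: 0.0132
```

```bash
python3 st.py -.110 20
```

```text
17.1 [-8.86 -2.45  1.06] dev mm [-0.69 -0.23  0.28] [ 0.29  0.6   1.98 -1.18  0.61  0.04]
shift units [-0.024  0.018 -0.007] turn units [ 0.022  0.043 -0.008] target [0.4399 0.1792 0.2678]
```

{"name": "drive_tool", "arguments": {"plan": [[[0,0,0,0,0,0],[0,0,0,0,0,0],[0,0,0,0,0,0],[0,0,0,0,0,0]]], "grip": 0.62}}

```text
time: 17.6
position: [0.438, 0.1789, 0.2665]
tool_rot: [0.143, 0.942, -0.194, 0.236]
ft_force: [-0.1, -0.4, -0.6]
grip_width: 0.0326
```

```bash
python3 st.py -.110 20; python3 - <<'E'
from h import *
print(robot.get_obs()['grip_width'],(-tcp()[:3,2]/.025*.01).round(3),'units per 10mm back')
cv2.imwrite('pics/w12.png',camera('wrist')[:,:,::-1])
E
```

```text
17.6 [-0.41 -0.61 -0.58] dev mm [ 2.25 -0.51  0.38] [ 0.29  0.6   1.99 -1.18  0.6   0.04]
shift units [0.077 0.008 0.051] turn units [ 0.004 -0.013 -0.001] target [0.4399 0.1792 0.2678]
0.032573790131881636 [-0.155  0.173  0.326] units per 10mm back
```

View pics/w12.png

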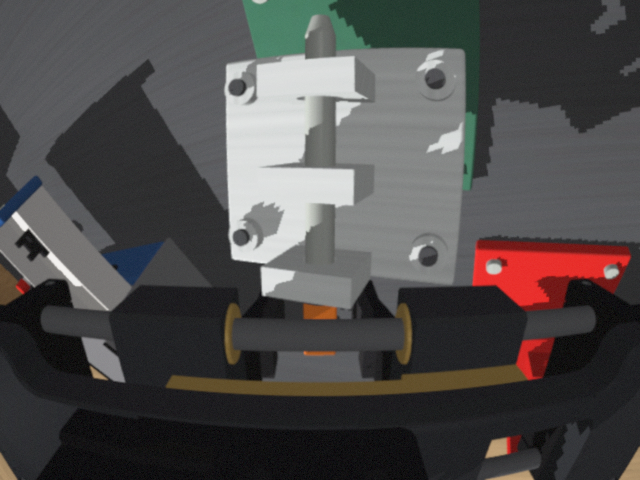

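{"name": "drive_tool", "arguments": {"plan": [[[0,0.05,0.1,0,0,0],[-0.15,0.17,0.33,0,0,0],[-0.23,0.26,0.49,0,0,0],[-0.31,0.35,0.65,0,0,0],[-0.31,0.35,0.65,0,0,0],[-0.23,0.26,0.49,0,0,0],[0,0,0.5,0,0,0],[0,0,0.5,0,0,0]]]}}

```text
time: 18.65
position: [0.4072, 0.2152, 0.3602]
tool_rot: [0.143, 0.942, -0.193, 0.236]
ft_force: [-0.6, -1.2, 0.0]
grip_width: 0.033
```

```bash
python3 - <<'E'
from h import *
o=robot.get_obs();T=tcp(o);print(o['time'],o['position'],o['q'].round(2),o['ft_force'])
cv2.imwrite('pics/w13.png',camera('wrist')[:,:,::-1])
# push pose: tool down, tool y along drawer y? candidates
yaw=np.radians(4.4);n=np.array([np.cos(yaw),np.sin(yaw),0]);l=np.array([-n[1],n[0],0])
f=np.array([.4157,-.2655,.0])
# tool x pointing along +-l or +-n
for nm,x in (('x=l',l),('x=n',n),('x=-n',-n)):
    z=np.array([0,0,-1.]);Rt=np.c_[x,np.cross(z,x),z];p=f-.06*n;p[2]=.095+.182;rep(p,Rt,o)
E
```

```text
18.65 [0.407187   0.21518395 0.36020592] [ 0.39  0.41  1.93 -0.88  0.79 -0.24] [-0.64636823 -1.1614475   0.02543076]
shift units [ -2.052 -19.411  -3.328] turn units [  6.216   0.859 -11.004] target [ 0.3559 -0.2701  0.277 ]
shift units [ -2.052 -19.411  -3.328] turn units [  6.565  -4.971 -25.254] target [ 0.3559 -0.2701  0.277 ]
shift units [ -2.052 -19.411  -3.328] turn units [3.594 4.747 3.495] target [ 0.3559 -0.2701  0.277 ]
```

View pics/w13.png

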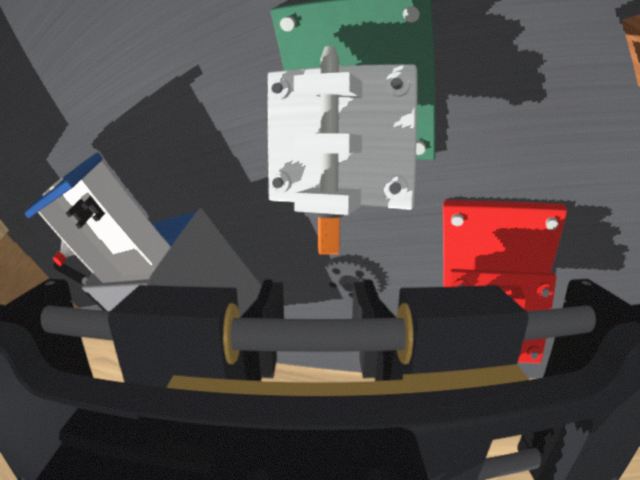

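{"name": "drive_tool", "arguments": {"plan": [[[0.2,-0.5,0.1,0.2,0.03,-0.35],[0.3,-0.9,0,0.31,0.043,-0.55],[0.3,-0.98,0,0.31,0.043,-0.55],[0.3,-0.98,0,0.31,0.043,-0.55],[0.3,-0.98,0,0.31,0.043,-0.55],[0.3,-0.98,0,0.31,0.043,-0.55],[0.3,-0.98,0,0.31,0.043,-0.55],[0.3,-0.98,0,0.31,0.043,-0.55]]], "grip": 1.0}}

```text
time: 19.7
position: [0.4651, 0.0313, 0.3614]
tool_rot: [0.371, 0.908, -0.125, 0.151]
ft_force: [-0.3, -0.4, 0.6]
grip_width: 0.0001
```

{"name": "drive_tool", "arguments": {"plan": [[[0,-0.98,0,0.31,0.043,-0.55],[0,-0.98,0,0.31,0.043,-0.55],[-0.3,-0.98,0,0.31,0.043,-0.55],[-0.4,-0.98,0,0.31,0.043,-0.55],[-0.5,-0.98,0,0.31,0.043,-0.55],[-0.5,-0.98,0,0.31,0.043,-0.55],[-0.5,-0.98,0,0.31,0.043,-0.55],[-0.5,-0.98,0,0.31,0.043,-0.55]]]}}

```text
time: 20.7
position: [0.3967, -0.1644, 0.3616]
tool_rot: [0.582, 0.81, -0.045, 0.054]
ft_force: [0.3, -0.1, 0.4]
grip_width: 0.0006
```

```bash
cat > dr.py <<'E'
from h import *
yaw=np.radians(4.4);n=np.array([np.cos(yaw),np.sin(yaw),0]);l=np.array([-n[1],n[0],0])
f=np.array([.4157,-.2655,.0]);z=np.array([0,0,-1.]);Rd=np.c_[l,np.cross(z,l),z]
def dp(back,tipz): p=f-back*n;p[2]=tipz+.182;return p
E
python3 - <<'E'
from dr import *
o=robot.get_obs();print(o['time'],o['q'].round(2),o['position']);rep(dp(.06,.18),Rd,o)
E
```

```text
20.7 [-0.63  0.33  1.98 -0.13  0.73 -0.86] [ 0.39669191 -0.1644222   0.36157289]
shift units [-1.633 -4.227  0.017] turn units [ 1.343  0.172 -2.364] target [ 0.3559 -0.2701  0.362 ]
```

{"name": "drive_tool", "arguments": {"plan": [[[-0.34,-0.9,0,0.29,0.04,-0.5],[-0.34,-0.9,0,0.29,0.04,-0.5],[-0.34,-0.9,0,0.29,0.04,-0.5],[-0.34,-0.9,0,0.29,0.03,-0.5],[-0.27,-0.63,0,0.18,0.02,-0.36],[0,0,0,0,0,0]]]}}

```text
time: 21.45
position: [0.3562, -0.2703, 0.3616]
tool_rot: [0.679, 0.734, -0.0, 0.001]
ft_force: [0.5, 0.0, 0.2]
grip_width: 0.0004
```

```bash
python3 - <<'E'
from dr import *
o=robot.get_obs();T=tcp(o);print(o['time'],o['q'].round(2),o['position']);rep(dp(.06,.095),Rd,o)
cv2.imwrite('pics/w14.png',camera('wrist')[:,:,::-1])
cv2.imwrite('pics/t14.png',camera('top')[:,:,::-1]);cv2.imwrite('pics/s14.png',camera('scene')[:,:,::-1])
crop('pics/s14.png','pics/s14c.png',325,200,100,90,6)
E
```

```text
21.45 [-0.9   0.36  1.91 -0.    0.87 -0.98] [ 0.35618566 -0.27028125  0.36157022]
shift units [-0.012  0.007 -3.383] turn units [ 0.019  0.012 -0.008] target [ 0.3559 -0.2701  0.277 ]
```

View pics/w14.png

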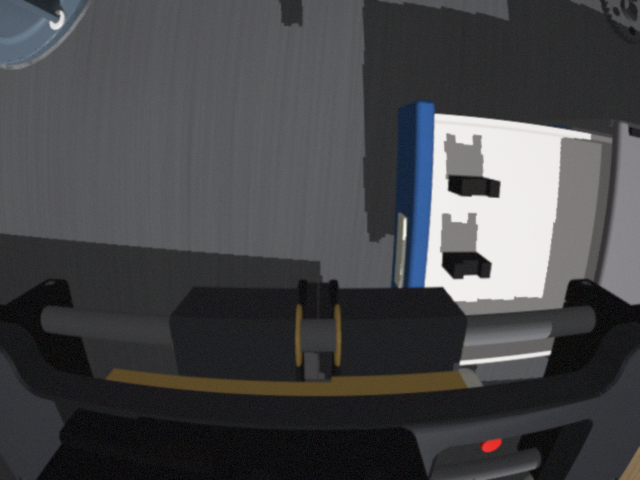

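View pics/s14c.png

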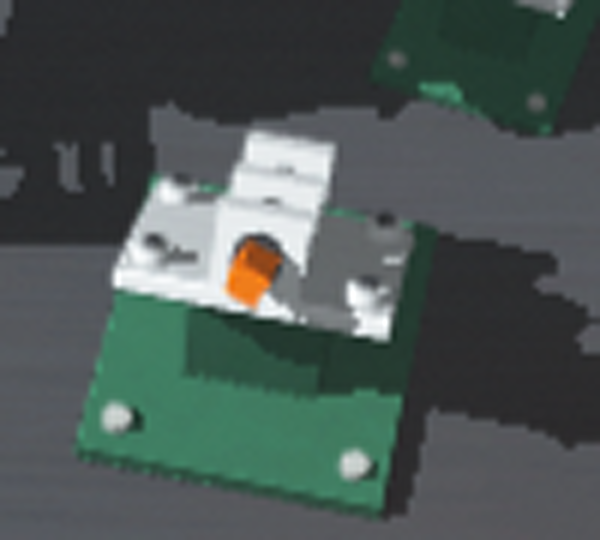

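{"name": "drive_tool", "arguments": {"plan": [[[0,0,-0.4,0,0,0],[0,0,-0.7,0,0,0],[0,0,-0.8,0,0,0],[0,0,-0.7,0,0,0],[0,0,-0.5,0,0,0],[0,0,-0.28,0,0,0]]]}}

```text
time: 22.35
position: [0.3569, -0.2684, 0.2766]
tool_rot: [0.678, 0.735, -0.0, 0.001]
ft_force: [-0.6, 0.1, 0.7]
grip_width: 0.0007
```

```bash
python3 - <<'E'
from dr import *
def t(u,v,ox,oy): return ((u+.5)/8-.5+ox,(v+.5)/8-.5+oy)
a=atz('top',t(148,70,370,205),.138);b=atz('top',t(740,36,370,205),.138);m=(a+b)/2
print(a,b,'travel',(m-f)@n-.012,np.degrees(np.arctan2(*(a-b)[[1,0]])))
o=robot.get_obs();rep(dp(.06,.095),Rd,o);print('n units/mm',n/25)
E
```

```text
[ 0.55740445 -0.15033394  0.138     ] [ 0.57277091 -0.35811863  0.138     ] travel 0.13781230565424485 94.22953867601738
shift units [-0.042 -0.067  0.016] turn units [ 0.014  0.005 -0.048] target [ 0.3559 -0.2701  0.277 ]
n units/mm [0.03988211 0.00306876 0.        ]
```

{"name": "drive_tool", "arguments": {"plan": [[[0.4,-0.03,0,0,0,-0.03],[0.4,0.03,0,0,0,0],[0.4,0.03,0,0,0,0],[0.3,0.023,0,0,0,0],[0.2,0.015,0,0,0,0],[0.2,0.015,0,0,0,0],[0.2,0.015,0,0,0,0],[0.3,0.023,0,0,0,0]]]}}

```text
time: 23.35
position: [0.4169, -0.2657, 0.2774]
tool_rot: [0.679, 0.734, -0.0, 0.001]
ft_force: [-1.0, 0.1, 0.9]
grip_width: 0.0003
```

```bash
cat > s2.py <<'E'
import sys
from dr import *
o=robot.get_obs();d=o['position']-f;print(o['time'],'along',(d@n*1000).round(1),'lat',(d@l*1000).round(1),'z',o['position'][2].round(4),'f',o['ft_force']@n,o['grip_width'])
n_=sys.argv[1]
cv2.imwrite(f'pics/w{n_}.png',camera('wrist')[:,:,::-1])
E
python3 s2.py 15
```

```text
23.35 along 1.2 lat -0.3 z 0.2774 f -1.0220806753498661 0.0002703271810272428
```

View pics/w15.png

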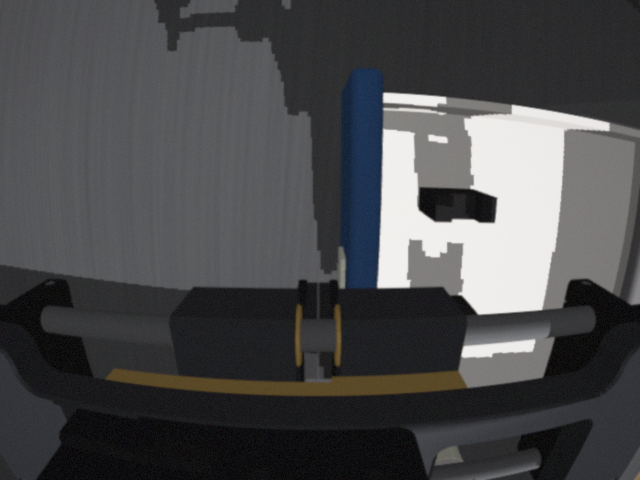

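{"name": "drive_tool", "arguments": {"plan": [[[0.4,0.03,0,0,0,0],[0.4,0.03,0,0,0,0],[0.4,0.03,0,0,0,0],[0.4,0.03,0,0,0,0],[0.4,0.03,0,0,0,0],[0.4,0.03,0,0,0,0],[0.4,0.03,0,0,0,0],[0.4,0.03,0,0,0,0]]]}}

```text
time: 24.4
position: [0.4975, -0.2596, 0.2773]
tool_rot: [0.679, 0.734, -0.0, 0.001]
ft_force: [-1.4, 0.8, 0.1]
grip_width: 0.0005
```

{"name": "drive_tool", "arguments": {"plan": [[[0.32,0.025,0,0,0,0],[0.24,0.018,0,0,0,0],[0.2,0.015,0,0,0,0],[0.2,0.015,0,0,0,0],[0,0,0,0,0,0]]]}}

```text
time: 25.02
position: [0.5215, -0.2582, 0.2776]
tool_rot: [0.679, 0.734, -0.0, 0.002]
ft_force: [0.3, -0.0, 0.3]
grip_width: 0.0004
```

```bash
python3 s2.py 16
```

```text
25.025 along 106.0 lat -0.9 z 0.2776 f 0.251864634681374 0.0004135059199691547
```

View pics/w16.png

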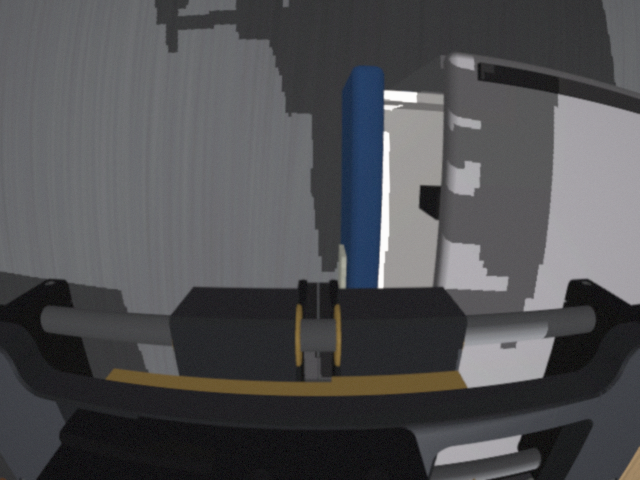

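{"name": "drive_tool", "arguments": {"plan": [[[0.16,0.014,0,0,0,0],[0.16,0.014,0,0,0,0],[0.16,0.014,0,0,0,0],[0.16,0.014,0,0,0,0],[0,0,0,0,0,0]]]}}

```text
time: 25.7
position: [0.5376, -0.2566, 0.2775]
tool_rot: [0.679, 0.734, 0.0, 0.002]
ft_force: [0.0, -0.1, 0.4]
grip_width: 0.0008
```

```bash
python3 s2.py 17
```

```text
25.7 along 122.2 lat -0.5 z 0.2775 f 0.02260059092235492 0.0007887820938338794
```

View pics/w17.png

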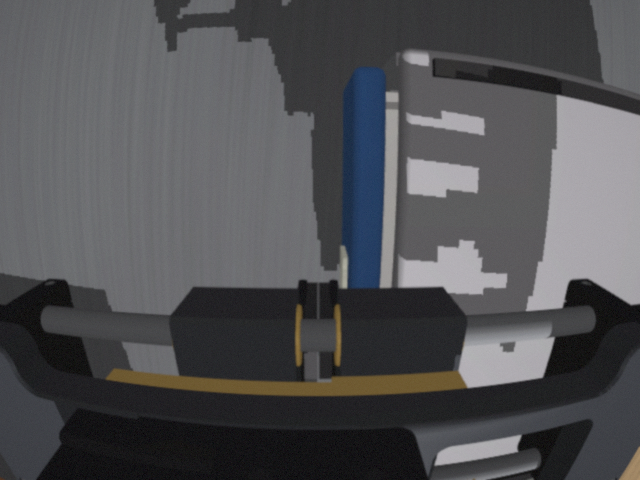

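{"name": "drive_tool", "arguments": {"plan": [[[0.16,0.012,0,0,0,0],[0.16,0.012,0,0,0,0],[0.12,0.009,0,0,0,0],[0,0,0,0,0,0]]]}}

```text
time: 26.25
position: [0.5441, -0.256, 0.2772]
tool_rot: [0.678, 0.735, -0.005, -0.004]
ft_force: [-15.4, -5.3, 8.9]
grip_width: 0.0005
```

```bash
python3 s2.py 18
```

```text
26.25 along 128.8 lat -0.4 z 0.2772 f -15.782836966437788 0.00047777019411445365
```

View pics/w18.png

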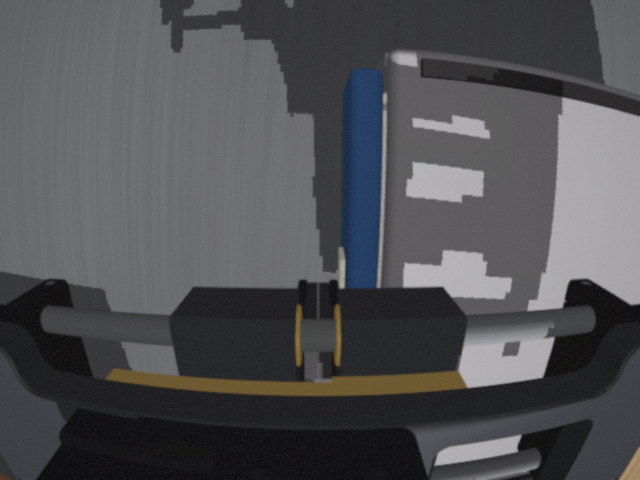

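{"name": "drive_tool", "arguments": {"plan": [[[0.08,0.006,0,0,0,0],[0,0,0,0,0,0]]]}}

```text
time: 26.55
position: [0.5449, -0.2561, 0.2773]
tool_rot: [0.678, 0.735, -0.006, -0.006]
ft_force: [-19.8, -6.3, 11.0]
grip_width: 0.0003
```

```bash
python3 s2.py 19; python3 -c "
from h import *
crop('pics/w19.png','pics/w19c.png',320,50,120,250,2.4)"
```

```text
26.55 along 129.5 lat -0.5 z 0.2773 f -20.200192742609634 0.0003047002134718731
```

View pics/w19c.png

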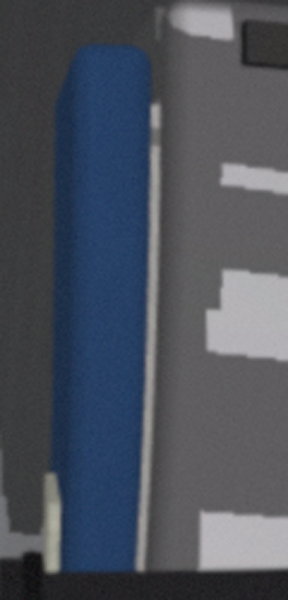

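```bash
python3 - <<'E'
from dr import *
o=robot.get_obs();T=tcp(o);print(o['moment'],o['q'].round(2))
for row in (120,200,280):
    # find pixel u for given n-offset at z plane, print n positions of observed edges
    im=cv2.imread('pics/w19.png')[row,320:440].astype(int)
    print(row,[tuple(x) for x in im[20:90:3]])
c=lambda u,v:(320+(u+.5)/2.4-.5,50+(v+.5)/2.4-.5)
for nm,uv,z in (('blue outer top',c(80,200),.126),('blue outer',c(82,400),.126),('blue back top',c(149,200),.126),('blue back top',c(140,500),.126),('strip right',c(160,200),.138),('strip right',c(152,500),.138),('strip r as z.126',c(160,200),.126)):
    p=atz('wrist',uv,z,T);print(nm,((p-f)@n*1000).round(1),((p-f)@l*1000).round(1))
E
```

```text
[-0.89976173  2.88838436 -0.03253383] [-0.62  0.66  1.59 -0.01  0.9  -0.7 ]
120 [(np.int64(61), np.int64(60), np.int64(60)), (np.int64(71), np.int64(45), np.int64(35)), (np.int64(72), np.int64(46), np.int64(28)), (np.int64(72), np.int64(45), np.int64(26)), (np.int64(91), np.int64(60), np.int64(38)), (np.int64(94), np.int64(58), np.int64(35)), (np.int64(103), np.int64(64), np.int64(39)), (np.int64(101), np.int64(64), np.int64(39)), (np.int64(100), np.int64(65), np.int64(37)), (np.int64(102), np.int64(64), np.int64(39)), (np.int64(103), np.int64(65), np.int64(44)), (np.int64(101), np.int64(62), np.int64(40)), (np.int64(96), np.int64(62), np.int64(33)), (np.int64(91), np.int64(59), np.int64(35)), (np.int64(110), np.int64(97), np.int64(92)), (np.int64(149), np.int64(152), np.int64(154)), (np.int64(70), np.int64(70), np.int64(70)), (np.int64(78), np.int64(78), np.int64(78)), (np.int64(88), np.int64(87), np.int64(86)), (np.int64(92), np.int64(90), np.int64(92)), (np.int64(94), np.int64(91), np.int64(92)), (np.int64(96), np.int64(95), np.int64(97)), (np.int64(97), np.int64(95), np.int64(96)
[... 1668 characters left out ...]
2), np.int64(82), np.int64(73)), (np.int64(144), np.int64(145), np.int64(147)), (np.int64(68), np.int64(67), np.int64(67)), (np.int64(79), np.int64(79), np.int64(79)), (np.int64(88), np.int64(86), np.int64(88)), (np.int64(95), np.int64(94), np.int64(95)), (np.int64(95), np.int64(93), np.int64(95)), (np.int64(94), np.int64(92), np.int64(94)), (np.int64(99), np.int64(96), np.int64(96)), (np.int64(153), np.int64(148), np.int64(151)), (np.int64(185), np.int64(182), np.int64(183)), (np.int64(185), np.int64(181), np.int64(184))]
blue outer top 138.3 76.4
blue outer 139.2 46.4
blue back top 148.5 76.7
blue back top 148.8 30.6
strip right 148.2 76.4
strip right 148.6 34.4
strip r as z.126 150.2 76.8
```

{"name": "drive_tool", "arguments": {"plan": [[[-0.16,-0.012,0,0,0,0],[-0.3,-0.02,0,0,0,0],[-0.6,-0.05,0,0,0,0],[-0.7,-0.05,0,0,0,0],[-0.7,-0.05,0.3,0,0,0],[-0.7,-0.05,0.6,0,0,0],[-0.5,-0.05,1,0,0,0],[0,0,0.6,0,0,0]]]}}

```text
time: 27.6
position: [0.4576, -0.2628, 0.3414]
tool_rot: [0.679, 0.734, -0.0, 0.002]
ft_force: [-0.5, 0.5, 0.2]
grip_width: 0.0006
```

{"name": "drive_tool", "arguments": {"plan": [[[0,-0.5,0.5,0,0,0],[0,-0.9,0.5,0,0,0],[0,-0.9,0.5,0,0,0],[0,-0.9,0,0,0,0],[0,-0.9,0,0,0,0],[0,-0.9,0,0,0,0],[0,-0.5,0,0,0,0],[0,0,0,0,0,0]]]}}

```text
time: 28.6
position: [0.4582, -0.4011, 0.3769]
tool_rot: [0.679, 0.734, -0.0, 0.001]
ft_force: [0.1, -0.4, -0.1]
grip_width: 0.0005
```

```bash
python3 - <<'E'
from dr import *
o=robot.get_obs();print(o['time'],o['position'],o['ft_force'])
for nme in ('top','scene'): cv2.imwrite(f'pics/{nme}20.png',camera(nme)[:,:,::-1])
crop('pics/top20.png','pics/t20c.png',235,130,240,160,3.3)
E
```

```text
28.6 [ 0.45824175 -0.40111268  0.37691528] [ 0.10607724 -0.4367145  -0.1197006 ]
```

View pics/t20c.png

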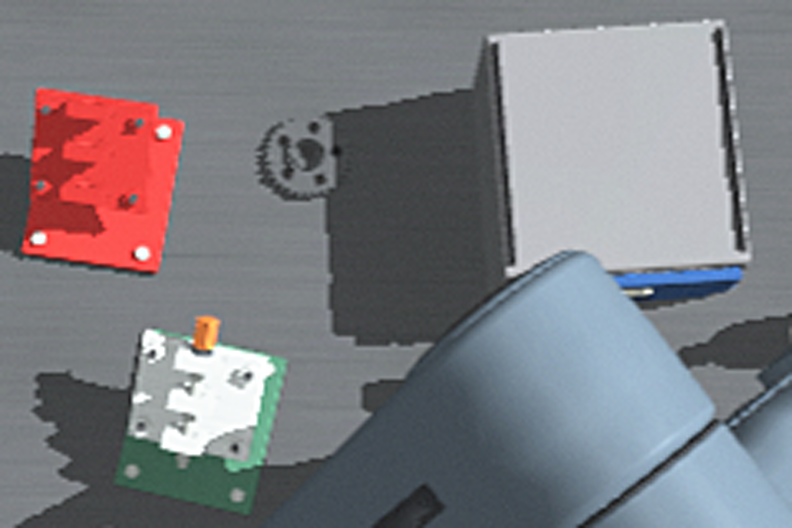

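View pics/scene20.png

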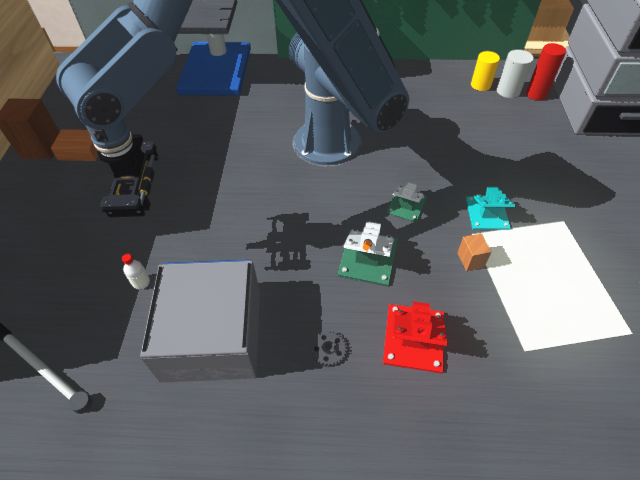

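```bash
python3 -c "
from rig import robot
print(robot.hand_in())"
```

```text
the job is handed in; nothing more can be done
None
```

The shaft is seated in the larger green-based grey case with its collar against the top lug, and the drawer is pushed fully home. I handed the job in at 28.7 s.

**Shaft:** I gripped it by the orange head and fed it nose first through all three lugs. Near the end, about 12 mm short of the seat, joint 4 reached its range limit and the shaft pressed on the bores with about 7 N. I backed off, rolled the hand 20° about the shaft axis and finished the insertion. The collar stopped against the lug with about 9 N of axial force. Pictures after letting go show the head at the top lug, the collar at its face and the nose out past the lowest lug.

**Drawer:** It went past the catch to a hard stop, with up to 20 N of push. The last wrist picture puts its face about 138.5 mm in from where it started. I had predicted 137.8 mm from the camera images, and its back is flush with the cabinet front.

**Final state:** The hand is clear of everything and the wrist force reads about 0. In the final pictures the gear, wooden block and oil bottle look unmoved. The fit of the case put its mouth about 1 mm higher than the stated 125 mm, within the camera calibration. In the final top view the arm hides part of the drawer front, so the drawer check rests on the wrist picture and the hard stop.

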